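# Prop open the lid of the yarn sample box

## Task

Lift the lid of the grey sample box and swing the prop rod on its left side (the one with the red handle) up under the lid's flange; feel along the flange for the holding hole, let the tip go fully home in it, and leave the lid resting on the rod. Be gentle, do not force the rod against the lid, and leave the other things on the table where they are.

Things in the scene. Friction and masses are not known exactly. Their poses are not given: they have to be found in the camera images.
- sample_box: Fixed grey sample box, 130 (x) x 220 (y) x 80 (z) mm, holding spools of yarn. Origin: centre of its underside, on the worktop. x points to the back (hinge side), y to its left side (the prop side), z up. Its place and yaw differ each time.
- lid_angle (a joint): Lid angle in rad: 0 shut, grows as the front edge rises, stop at 1.15. Lid plate 140 x 226 x 10 mm, about 0.5 to 0.65 kg, hinged along the box's back top edge. A damper resists quick motion (about 6 N m per rad/s: lift it over 5 s or more); let go, the raised lid does not stay up but sinks slowly, about 0.02 to 0.035 rad/s.
- lid_hinge (a point): Middle of the lid's hinge axis, fixed at (65, 0, 80) mm in the box frame; the axis runs along the box's y.
- lid_pull (a point): Centre of the pull on the lid's front edge: a black round bar along y, 12 mm thick, 120 mm long, carried on two arms 110 mm apart; 174 mm from the hinge axis and 5 mm above the lid's underside plane; 28 mm free between bar and lid edge.
- lid: The lid and the flange along its left side (26 x 150 mm, overhanging the box). Frame: origin at the middle of the hinge axis, x (lid shut) to the back, z square to the lid. The flange lies at x = 0 to -150, y = 111 to 137 mm; its underside, like the lid's, is z = 0. Under the flange runs a flat, level bar 10 mm thick (down to z = -10 mm) with one holding hole.
- prop_angle (a joint): Angle of the prop rod in rad: 0 lying along the box's left side, pointing to the box's +x; grows as the tip swings up and towards the front; stop at 1.9. Slightly stiff: it stays where it is left. With the lid on the tip, the places where the hole can be answer to about 0.83 to 1.13.
- prop_pivot (a point): Pivot of the prop rod at (-60, 124, 55) mm in the box frame; axis along the box's y.
- prop_tip (a point): Centre of the rod's round tip (radius 4.5 mm), 100 mm from the pivot. In the lid frame its z is about -14.5 mm when it bears on the flat bar and about -4.5 mm when it is fully home in the hole. Seated, the lid stands at about 0.71 to 0.77 rad.
- prop: The steel prop rod, 9 mm thick, with its red cross handle; its origin is at the pivot, its x runs along the rod to the tip.
- prop_grip (a point): Middle of the red sleeve of the rod's cross handle: 13 mm thick, 52 mm long, parallel to the box's y, 74 mm from the pivot along the rod and 70 mm outwards (to the box's left) of the rod, so the gripper can pass beside the open lid.
- sample_jar: Bystander: closed sample jar with a blue screw lid, 51 mm wide, 66 mm tall; stands at the front right. Origin: centre of its underside.
- glue_stick: Bystander: yellow glue stick with red cap, 22 mm thick, 89 mm tall, standing at the front right. Origin: centre of its underside.
- calculator: Bystander: pocket calculator 108x66x13 mm, on the left. Origin: centre of its underside.
- tally_counter: Bystander: round hand tally counter 68x42x21 mm lying at the back left. Origin: centre of its underside.
- note_block: Bystander: block of notes 72x72x27 mm, at the left edge. Origin: centre of its underside.
- stapler: Bystander: blue and black stapler 112 mm long, 34 mm tall, behind the box on the left. Origin: centre of its underside.
- flange_bar (a point): Point on the bar's underside at (-90, 124, -10) mm of the lid frame. The hole is a blind pocket, 15 mm long in x, 10 mm deep, roofed by the flange. The bar is clamped differently each time: the hole's centre is anywhere from x = -76 to -104 mm. It opens downwards, unseen from above: feel for it with the rod's tip, from x = -60 on towards the front.
- tape_roll: Bystander: roll of adhesive tape lying flat, 67 mm across, 19 mm tall, at the left edge. Origin: centre of its underside.

How it is judged:
By the outcome, as a careful person would: the job done as asked, in the order asked, and still so for the second after the job is handed in, with the robot touching nothing.
It also fails if it takes over 72 s, if anything falls off the work surface, if the arm or the gripper's body presses on something with over 40 N, if the wrist force passes 120 N, or if a joint passes its speed limit or range.

## Robot

A 6-joint arm with a two-finger parallel gripper is mounted at the origin on a cart in front of the work surface, level with it; the furniture and walls round the work are solid. World frame = base frame: x ahead of the robot, y to its left, z up, the work surface at z = 0. Lengths are in m, angles in rad, forces in N, time in s.
With the tool pointing down it reaches from about 0.425 to 0.95 m from the base axis. Payload 3.5 kg.
Tool frame: the origin (TCP) lies at the very end of the fingers, on their centre line; the grasp point (between the pads) lies 19 mm behind it; y points along the fingers, z is the direction in which the jaws open and shut, and the axes are right-handed (so a half turn about y gives the same grasp; the last joint's range is limited). The gripper opens to 85 mm and grips with 20 to 120 N. Pads are 22 mm wide; open, the fingers measure 114 mm over their backs; the gripper's body (76 mm by 85 mm) begins 54 mm behind the grasp point. The pads swing forward as they close: fully open they stand 13 mm farther back than shut.
Start: joints at [-1.334, 0.286, 1.577, -0, 1.279, -0.15], TCP at [0.255, -0.625, 0.231] pointing down, gripper open.
Joint ranges: [-2.77, 2.77], [-0.9, 2.22], [0.21, 2.48], [-1.53, 4.67], [0.24, 2.81], [-2.84, 2.84]. Speed limits (rad/s): [2.79, 2.79, 3.14, 3.14, 3.14, 3.14].

## Interface

Orientations are given as a unit quaternion [x, y, z, w].
In Python, from plant import ctrl, cams gives the robot as it stands.
- The arm moves only by the tool play_rows, never from a script. Its argument "steps" is a list of rows, each an object of numbers: "claw": the finger opening in cm, from 0 to 8.54; "tx", "ty", "tz": the shift along the tool's x, y, z in cm; "ax", "ay", "az": the turn, a rotation vector about the tool's x, y, z in degrees. A call has 1 to 12 rows; each row is the pose to reach, as a shift and turn from the pose commanded when the call began, along the tool's axes at that moment; what a row does not reach only later rows make up. A row lasts 1/12 s, in which the tool goes at most 41.7 mm and 7.16 degrees, less where a joint would pass 70% of its speed; a pose out of reach is approached as far as the arm can. A call with a gripper value outside its range is refused whole. The fingers move at their own pace and stop on an object; "grip_force" is the grip in N (left out, the last holds). Time passes only in rows, so rows that repeat a pose let the fingers close. It gives the time, the measured TCP pose, the force and the opening at its end, in the units of the state.
- ctrl.get_state(): the state, without advancing time (a new reading comes with each control period).
- cams.read_camera(name): name is "side" or "top" or "wrist"; returns (picture, depth): 480x640x3 uint8, blue, green, red; 480x640 float32, m along the optical axis (not along the pixel's ray), 0 where there is no reading.
- cams.camera_model(name): a dict with "intrinsics" (3x3 intrinsics, pixels), "distortion" ([k1, k2, p1, p2, k3] as OpenCV has them; the pictures are not rectified), "rvec" (rotation vector, rad) and "tvec" (3), from world to camera coordinates, as OpenCV has them; the wrist camera has in their place "tool_from_camera" (4x4, takes a point from camera to tool coordinates, whose origin is the TCP and whose axes are the tool frame's). Camera axes: x right, y down, z forward; pixel columns grow to the right and rows downward; lengths in m; the calibration is good to about 2 mm. A picture is of the moment at which its call begins: read the wrist's pose just before it. camera_model takes no time and is no camera call.
- ctrl.sign_off(): hands the job in, once; it reports no verdict.
The state is a dict: "time": time; "qpos": joint angles; "dq": joint speeds; "joint_efforts": joint torques, N m; "eef_pos": TCP position; "tcp_rot": TCP orientation; "contact_force": force on the tool from outside, world axes, zero at the start; "wrist_torque": the same for the moment, N m; "opening": opening from 0.0 (shut) to 1.0 (fully open).
Only numpy, scipy, OpenCV 4.12 (cv2) and the standard library are available. Lean on these libraries where they do the work, as an engineer would, in place of code of your own. Each camera call takes 0.05 s, during which the arm holds its last target.

## Working session

There is one attempt and no reset: what is moved stays moved. The work goes in short steps, Python scripts to look and compute and a tool call to move; the robot and the scene stay as the last step left them, time stands still between calls to the robot, and variables do not carry over. Pictures are saved under pics/ and viewed, and the job is handed in when it is done.

Besides the shell and the picture viewer there is one more tool, called after ">>>" by a JSON object that holds its "method" and its "body", one argument or row to a line. play_rows: Moves the arm, as the interface text tells. Its arguments: {"type":"object","properties":{"steps":{"type":"array","items":{"type":"object","properties":{"claw":{"type":"number"},"tx":{"type":"number"},"ty":{"type":"number"},"tz":{"type":"number"},"ax":{"type":"number"},"ay":{"type":"number"},"az":{"type":"number"}}}},"grip_force":{"type":"number"}},"required":["steps"]}

```bash
ls; mkdir -p pics; python3 - <<'E'
from plant import ctrl,cams
import cv2,json
print(ctrl.get_state())
for n in ("top","side"):
    im,d=cams.read_camera(n); cv2.imwrite(f"pics/{n}0.png",im)
    import numpy as np; np.savez(f"{n}0.npz",im=im,d=d)
    print(n,cams.camera_model(n))
print(cams.camera_model("wrist"))
E
```

```text
pics
{'time': 0.0, 'qpos': array([-1.33397946e+00,  2.87218417e-01,  1.57818911e+00, -9.35050781e-06,
        1.27863271e+00, -1.50010873e-01]), 'dq': array([ 0.00090444,  0.0014149 ,  0.0005639 ,  0.00178529, -0.00037023,
        0.00056444]), 'joint_efforts': array([-2.04452981e-04, -4.05981088e+01, -2.92624193e+01, -1.82135796e-04,
        5.88728028e-03,  1.86964215e-06]), 'eef_pos': array([ 0.2545047 , -0.62445727,  0.22990548]), 'tcp_rot': array([-0.1359547 ,  0.6947856 , -0.69305681,  0.13587328]), 'contact_force': array([0.69007156, 0.36558929, 0.69930727]), 'wrist_torque': array([-0.02705148, -0.01672851,  0.0566658 ]), 'opening': 0.998437945243214}
top {'intrinsics': array([[454.19605743,   0.        , 314.90625999],
       [  0.        , 454.19605743, 239.47295942],
       [  0.        ,   0.        ,   1.        ]]), 'distortion': array([-0.04367565,  0.        ,  0.        ,  0.        ,  0.        ]), 'rvec': array([ 2.17679713, -2.13437567,  0.14398536]), 'tvec': array([-0.04489818,  0.56169607,  0.94933761])}
side {'intrinsics': array([[612.57211642,   0.        , 322
[... 235 characters left out ...]
30736312,  0.85461659]), 'tvec': array([-0.16780093,  0.28453816,  1.02857574])}
{'intrinsics': array([[363.39312728,   0.        , 318.69716302],
       [  0.        , 363.39312728, 238.84214707],
       [  0.        ,   0.        ,   1.        ]]), 'distortion': array([-0.05300172,  0.        ,  0.        ,  0.        ,  0.        ]), 'tool_from_camera': array([[ 3.87618773e-04,  9.53698379e-01,  3.00764444e-01,
        -7.63992057e-02],
       [ 1.00694541e-03, -3.00764687e-01,  9.53697850e-01,
        -1.43038755e-01],
       [ 9.99999418e-01, -6.68178137e-05, -1.07690424e-03,
        -9.01598522e-04],
       [ 0.00000000e+00,  0.00000000e+00,  0.00000000e+00,
         1.00000000e+00]])}
```

View pics/top0.png

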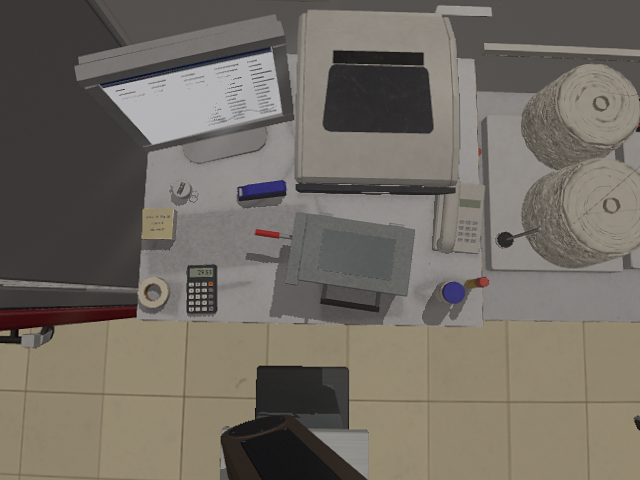

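View pics/side0.png

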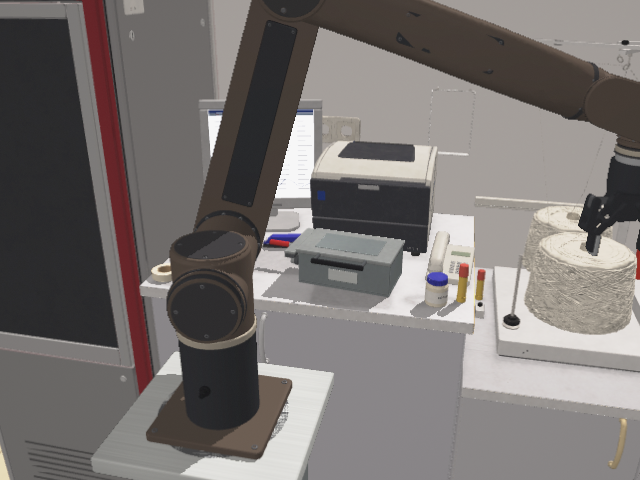

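```bash
cat > h.py <<'E'
import numpy as np,cv2
from scipy.spatial.transform import Rotation as R
from plant import ctrl,cams
def cloud(n,im,d,pose=None):
    m=cams.camera_model(n); K=m["intrinsics"]; D=m["distortion"]
    v,u=np.mgrid[:480,:640]
    p=cv2.undistortPoints(np.stack([u.ravel(),v.ravel()],1).astype(float)[:,None],K,D)[:,0]
    P=np.c_[p,np.ones(len(p))]*d.ravel()[:,None]
    if n=="wrist":
        T=m["tool_from_camera"]; P=P@T[:3,:3].T+T[:3,3]
        W=R.from_quat(pose[1]).apply(P)+pose[0]
    else:
        Rm=cv2.Rodrigues(m["rvec"])[0]; W=(P-m["tvec"])@Rm
    return W.reshape(480,640,3)
E
python3 - <<'E'
from h import *
z=np.load("top0.npz"); W=cloud("top",z["im"],z["d"]); im=z["im"]
roi=np.zeros((480,640),bool); roi[195:315,240:430]=1
print("table z",np.median(W[280:300,225:265,2]))
m=roi&(abs(W[...,2]-.09)<.006)
h=W[...,2][roi]; print(np.histogram(h,bins=np.arange(-.01,.12,.01)))
n,l,s,c=cv2.connectedComponentsWithStats(m.astype(np.uint8)); k=1+np.argmax(s[1:,4]); m=l==k; print(s[k])
P=W[m]; print("z",np.median(P[:,2])); r=cv2.minAreaRect((P[:,:2]*1000).astype(np.float32)); print(r); print(cv2.boxPoints(r))
hsv=cv2.cvtColor(im,cv2.COLOR_BGR2HSV)
red=((hsv[...,0]<8)|(hsv[...,0]>172))&(hsv[...,1]>150)&(hsv[...,2]>90); red[:215]=0;red[250:]=0;red[:,:245]=0;red[:,300:]=0
Q=W[red]; print(red.sum(),np.median(Q,0)); r=cv2.minAreaRect((Q[:,:2]*1000).astype(np.float32)); print(r); print(cv2.boxPoints(r))
cv2.imwrite("pics/c0.png",cv2.resize(im[190:320,130:440],None,fx=2.5,fy=2.5,interpolation=cv2.INTER_CUBIC))
cv2.imwrite("pics/m0.png",cv2.resize(((m|red)*255).astype(np.uint8)[190:320,130:440],None,fx=2.5,fy=2.5))
E
```

```text
table z 0.0008138101575826796
(array([5488, 8115,   22,   26,    0,    0,   64,  136,    4, 3648, 5212,
          0]), array([-0.01,  0.  ,  0.01,  0.02,  0.03,  0.04,  0.05,  0.06,  0.07,
        0.08,  0.09,  0.1 ,  0.11]))
[ 285  212  130  101 8759]
z 0.09049577225511252
((511.91058349609375, -104.8682861328125), (250.4764862060547, 186.29852294921875), 82.582763671875)
[[ 403.3733   -217.03357 ]
 [ 588.1129   -241.08359 ]
 [ 620.4479      7.296997]
 [ 435.70825    31.347015]]
119 [0.57085581 0.06796993 0.06197794]
((571.1573486328125, 67.98175048828125), (48.632835388183594, 11.062965393066406), 82.13957214355469)
[[562.35236  44.65029]
 [573.31134  43.13732]
 [579.96234  91.31321]
 [569.00336  92.82618]]
```

View pics/c0.png

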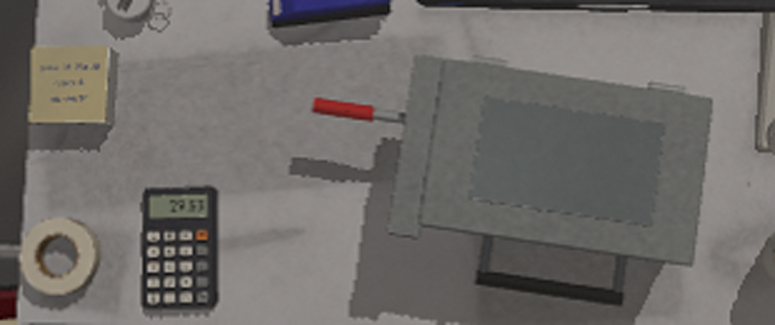

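View pics/m0.png

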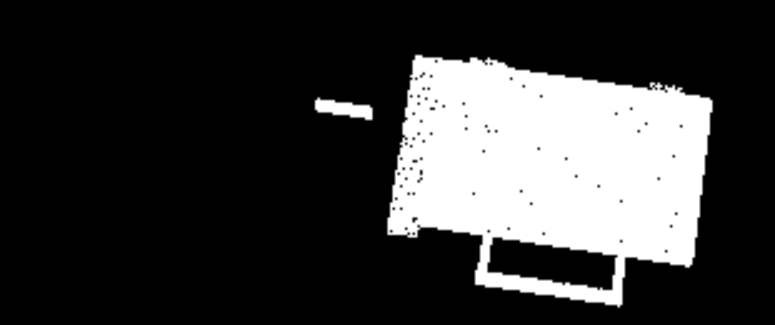

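```bash
cat >> h.py <<'E'
ORG=np.array([.5322,-.1196,0]); YAW=np.radians(-7.5)
RB=R.from_euler('z',YAW)
def b2w(p): return RB.apply(np.asarray(p,float))+ORG
def w2b(p): return RB.inv().apply(np.asarray(p,float)-ORG)
# target tool rotation: tool y=-Z, tool z=+Xbox, x=-Ybox
RT=RB*R.from_matrix(np.array([[0,0,1],[-1,0,0],[0,-1,0]],float))
def move_to(tcp_w,Rt=RT,st=None):
    s=ctrl.get_state(); R0=R.from_quat(s["tcp_rot"])
    t=R0.inv().apply(np.asarray(tcp_w)-s["eef_pos"])*100; a=np.degrees((R0.inv()*Rt).as_rotvec())
    print("t cm",t.round(2),"a deg",a.round(2)); return t,a
E
python3 - <<'E'
from h import *
s=ctrl.get_state(); print(R.from_quat(s["tcp_rot"]).as_matrix().round(3))
p=b2w([-.109,0,.085]); print(p)
move_to(p+[0,0,.08]); 
RT2=RT*R.from_euler('y',180,degrees=True); move_to(p+[0,0,.08],RT2)
z=np.load("top0.npz"); W=cloud("top",z["im"],z["d"])
# bar in box frame
B=RB.inv().apply(W.reshape(-1,3)-ORG).reshape(480,640,3)
m=(abs(B[...,2]-.09)<.008)&(B[...,0]<-.1)&(B[...,0]>-.13)&(abs(B[...,1])<.1)
P=B[m]; print(m.sum(),P.min(0),P.max(0),np.median(P,0)); print(np.polyfit(P[:,1],P[:,0],1))
# lid main edges
m=(abs(B[...,2]-.09)<.008)&(B[...,0]<.04)&(B[...,0]>-.05)&(abs(B[...,1])<.16); P=B[m]
for a in np.arange(-.05,.04,.02):
    q=P[(P[:,0]>=a)&(P[:,0]<a+.02)]; print(a,q[:,1].min(),q[:,1].max())
m=(abs(B[...,2]-.09)<.008)&(B[...,0]>-.12)&(B[...,0]<.09)&(abs(B[...,1])<.16); P=B[m]
for a in np.arange(-.11,.13,.03):
    q=P[(P[:,1]>=a)&(P[:,1]<a+.03)]; print(a.round(2),q[:,0].min(),q[:,0].max())
E
```

```text
[[-0.926 -0.001  0.377]
 [-0.377  0.002 -0.926]
 [-0.    -1.    -0.002]]
[ 0.42413251 -0.10537265  0.085     ]
t cm [-35.29   6.61 -41.67] a deg [  0.1  -60.34  -0.08]
t cm [-35.29   6.61 -41.67] a deg [9.0000e-02 1.1966e+02 1.2000e-01]
367 [-0.11517169 -0.05944195  0.08223829] [-0.10015031  0.06008267  0.09520999] [-0.10894197  0.00059965  0.09009148]
[ 4.15006155e-05 -1.08893749e-01]
-0.05 -0.1132940717831158 0.13716084854656763
-0.030000000000000002 -0.11274101984238244 0.13701512606600408
-0.010000000000000002 -0.11253796545169957 0.1373687210062798
0.009999999999999995 -0.11269465921277051 0.13712345140158846
0.03 -0.11252489808957129 0.13727588516274208
-0.11 -0.07516786576381139 0.07144111713221979
-0.08 -0.115087063300276 0.07122486629429636
-0.05 -0.1150347791278187 0.06510040992690097
-0.02 -0.11509228225633567 0.0648296851676643
0.01 -0.11502062503105676 0.06496416386943925
0.04 -0.11517168675298912 0.07043021322586213
0.07 -0.0752400665210661 0.07133715493339728
0.1 -0.0847143158598218 0.06495015926343836
```

>>> {"method": "play_rows", "body": {
  "steps": [
    {"claw": 2.4,"tx": -1,"ty": 0.2,"tz": -1.2,"ay": -2},
    {"claw": 2.4,"tx": -3,"ty": 0.6,"tz": -3.5,"ay": -6},
    {"claw": 2.4,"tx": -5.5,"ty": 1,"tz": -6.5,"ay": -11},
    {"claw": 2.4,"tx": -8,"ty": 1.5,"tz": -9.5,"ay": -16},
    {"claw": 2.4,"tx": -10.5,"ty": 2,"tz": -12.5,"ay": -21},
    {"claw": 2.4,"tx": -13,"ty": 2.5,"tz": -15.5,"ay": -26},
    {"claw": 2.4,"tx": -15.5,"ty": 3,"tz": -18.5,"ay": -31},
    {"claw": 2.4,"tx": -18,"ty": 3.5,"tz": -21.5,"ay": -36},
    {"claw": 2.4,"tx": -20.5,"ty": 4,"tz": -24.5,"ay": -41},
    {"claw": 2.4,"tx": -23,"ty": 4.5,"tz": -27.5,"ay": -46},
    {"claw": 2.4,"tx": -25.5,"ty": 5,"tz": -30.5,"ay": -51},
    {"claw": 2.4,"tx": -28,"ty": 5.5,"tz": -33.5,"ay": -55}
  ]
}}

```text
invalid input at $.steps[0]: expected keys claw, tx, ty, tz, ax, ay, az
```

```bash
python3 - <<'E'
from h import *
s=ctrl.get_state(); print(s["time"],s["eef_pos"],s["qpos"].round(3),s["opening"],s["contact_force"])
move_to(b2w([-.109,0,.165]))
E
```

```text
0.1 [ 0.25449844 -0.62453095  0.23004921] [-1.334  0.287  1.578 -0.     1.279 -0.15 ] 0.9989110920512978 [ 0.63197855 -0.22844043 -0.07390627]
t cm [-35.29   6.61 -41.67] a deg [  0.1  -60.34  -0.08]
```

>>> {"method": "play_rows", "body": {
  "steps": [
    {"claw": 2.4,"tx": -1,"ty": 0.2,"tz": -1.2,"ax": 0,"ay": -2,"az": 0},
    {"claw": 2.4,"tx": -3,"ty": 0.6,"tz": -3.5,"ax": 0,"ay": -6,"az": 0},
    {"claw": 2.4,"tx": -5.5,"ty": 1,"tz": -6.5,"ax": 0,"ay": -11,"az": 0},
    {"claw": 2.4,"tx": -8,"ty": 1.5,"tz": -9.5,"ax": 0,"ay": -16,"az": 0},
    {"claw": 2.4,"tx": -10.5,"ty": 2,"tz": -12.5,"ax": 0,"ay": -21,"az": 0},
    {"claw": 2.4,"tx": -13,"ty": 2.5,"tz": -15.5,"ax": 0,"ay": -26,"az": 0},
    {"claw": 2.4,"tx": -15.5,"ty": 3,"tz": -18.5,"ax": 0,"ay": -31,"az": 0},
    {"claw": 2.4,"tx": -18,"ty": 3.5,"tz": -21.5,"ax": 0,"ay": -36,"az": 0},
    {"claw": 2.4,"tx": -20.5,"ty": 4,"tz": -24.5,"ax": 0,"ay": -41,"az": 0},
    {"claw": 2.4,"tx": -23,"ty": 4.5,"tz": -27.5,"ax": 0,"ay": -46,"az": 0},
    {"claw": 2.4,"tx": -25.5,"ty": 5,"tz": -30.5,"ax": 0,"ay": -51,"az": 0},
    {"claw": 2.4,"tx": -28,"ty": 5.5,"tz": -33.5,"ax": 0,"ay": -55,"az": 0}
  ]
}}

```text
time: 1.1
eef_pos: [0.3875, -0.2072, 0.1758]
tcp_rot: [-0.442, 0.552, -0.552, 0.442]
contact_force: [1.0, 0.2, 0.4]
opening: 0.278
```

```bash
python3 - <<'E'
from h import *
s=ctrl.get_state(); print(s["time"],s["eef_pos"],s["qpos"].round(3),s["opening"],s["contact_force"])
move_to(b2w([-.109,0,.165]))
E
```

```text
1.1 [ 0.38746939 -0.20721602  0.17578391] [-0.723 -0.2    2.185  0.     1.157 -0.502] 0.2778617280760787 [1.02397966 0.1528062  0.35162602]
t cm [-10.74   1.08   1.35] a deg [ 0.01 -5.14 -0.01]
```

>>> {"method": "play_rows", "body": {
  "steps": [
    {"claw": 2.4,"tx": -3.5,"ty": 0.4,"tz": 0.5,"ax": 0,"ay": -2,"az": 0},
    {"claw": 2.4,"tx": -7,"ty": 0.8,"tz": 0.9,"ax": 0,"ay": -4,"az": 0},
    {"claw": 2.4,"tx": -9.5,"ty": 1.1,"tz": 1.2,"ax": 0,"ay": -5.1,"az": 0},
    {"claw": 2.4,"tx": -10.7,"ty": 1.1,"tz": 1.35,"ax": 0,"ay": -5.1,"az": 0},
    {"claw": 2.4,"tx": -10.7,"ty": 1.1,"tz": 1.35,"ax": 0,"ay": -5.1,"az": 0}
  ]
}}

```text
time: 1.52
eef_pos: [0.4244, -0.1054, 0.1646]
tcp_rot: [-0.466, 0.532, -0.531, 0.466]
contact_force: [-0.5, 0.4, 0.3]
opening: 0.279
```

```bash
python3 - <<'E'
from h import *
s=ctrl.get_state(); print(s["time"],s["eef_pos"],s["qpos"].round(3),s["opening"],s["contact_force"])
print(w2b(s["eef_pos"]))
im,d=cams.read_camera("wrist"); cv2.imwrite("pics/w1.png",im)
move_to(b2w([-.109,0,.066]))
W=cloud("wrist",im,d,(s["eef_pos"],s["tcp_rot"])); B=w2b(W.reshape(-1,3)).reshape(480,640,3)
m=(d>0)&(abs(B[...,2]-.088)<.006)&(B[...,0]<-.09)&(B[...,0]>-.13)&(abs(B[...,1])<.05); P=B[m]; print(len(P))
if len(P): print(P.min(0),P.max(0),np.median(P,0))
E
```

```text
1.5167 [ 0.4244077  -0.10543055  0.1645677 ] [-4.770e-01 -1.900e-01  2.199e+00  1.000e-03  1.135e+00 -3.460e-01] 0.27907909678149273 [-0.52397129  0.44736326  0.33344067]
[-1.08719610e-01 -2.14933943e-05  1.64567704e-01]
t cm [-0.14  9.89 -0.03] a deg [ 0.05 -0.07 -0.  ]
2738
[-0.11666192 -0.04999145  0.08419288] [-0.1046724   0.04996468  0.09304903] [-0.1108201   0.00484524  0.09020528]
```

View pics/w1.png

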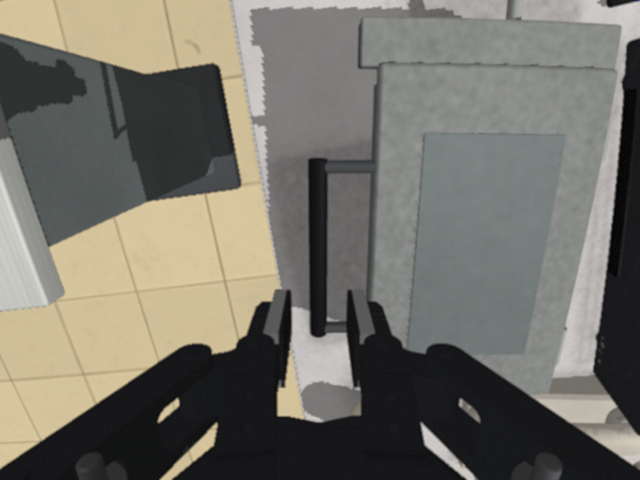

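>>> {"method": "play_rows", "body": {
  "steps": [
    {"claw": 2.4,"tx": -0.1,"ty": 2.5,"tz": -0.1,"ax": 0,"ay": 0,"az": 0},
    {"claw": 2.4,"tx": -0.1,"ty": 5,"tz": -0.1,"ax": 0,"ay": 0,"az": 0},
    {"claw": 2.4,"tx": -0.1,"ty": 7.5,"tz": -0.1,"ax": 0,"ay": 0,"az": 0},
    {"claw": 2.4,"tx": -0.1,"ty": 9,"tz": -0.1,"ax": 0,"ay": 0,"az": 0},
    {"claw": 2.4,"tx": -0.1,"ty": 9.6,"tz": -0.1,"ax": 0,"ay": 0,"az": 0},
    {"claw": 2.4,"tx": -0.1,"ty": 9.6,"tz": -0.1,"ax": 0,"ay": 0,"az": 0}
  ]
}}

```text
time: 2.07
eef_pos: [0.4223, -0.1071, 0.0678]
tcp_rot: [-0.465, 0.534, -0.532, 0.464]
contact_force: [0.4, -0.6, 0.2]
opening: 0.28
```

>>> {"method": "play_rows", "body": {
  "steps": [
    {"claw": 1.5,"tx": 0,"ty": 0,"tz": 0,"ax": 0,"ay": 0,"az": 0},
    {"claw": 0.8,"tx": 0,"ty": 0,"tz": 0,"ax": 0,"ay": 0,"az": 0},
    {"claw": 0.8,"tx": 0,"ty": 0,"tz": 0,"ax": 0,"ay": 0,"az": 0},
    {"claw": 0.8,"tx": 0,"ty": 0,"tz": 0,"ax": 0,"ay": 0,"az": 0},
    {"claw": 0.8,"tx": 0,"ty": 0,"tz": 0,"ax": 0,"ay": 0,"az": 0}
  ],
  "grip_force": 35
}}

```text
time: 2.48
eef_pos: [0.4235, -0.1075, 0.0702]
tcp_rot: [0.466, -0.532, 0.533, -0.465]
contact_force: [-5.1, -3.0, 2.0]
opening: 0.123
```

```bash
python3 - <<'E'
from h import *
s=ctrl.get_state(); print(s["time"],w2b(s["eef_pos"]),s["qpos"].round(3),s["opening"],s["contact_force"])
p0=np.array([-.174,.005])
for th in np.arange(0,1.13,.1):
    c,sn=np.cos(th),np.sin(th)
    x=p0[0]*c+p0[1]*sn; z=-p0[0]*sn+p0[1]*c
    print(round(th,2),"tz",round((x+.174)*100,2),"ty",round(-(z-.005)*100,2))
E
```

```text
2.4833 [-0.1093909  -0.00222892  0.07019503] [-4.810e-01 -4.000e-02  2.262e+00 -2.000e-03  9.190e-01 -3.450e-01] 0.1233423933272814 [-5.14989713 -2.98730866  1.99149388]
0.0 tz 0.0 ty -0.0
0.1 tz 0.14 ty -1.73
0.2 tz 0.45 ty -3.45
0.3 tz 0.92 ty -5.12
0.4 tz 1.57 ty -6.74
0.5 tz 2.37 ty -8.28
0.6 tz 3.32 ty -9.74
0.7 tz 4.41 ty -11.09
0.8 tz 5.64 ty -12.33
0.9 tz 6.98 ty -13.44
1.0 tz 8.42 ty -14.41
1.1 tz 9.95 ty -15.23
```

>>> {"method": "play_rows", "body": {
  "steps": [
    {"claw": 0.8,"tx": 0,"ty": -0.1,"tz": 0,"ax": 0,"ay": 0,"az": 0},
    {"claw": 0.8,"tx": 0,"ty": -0.25,"tz": 0,"ax": 0,"ay": 0,"az": 0},
    {"claw": 0.8,"tx": 0,"ty": -0.45,"tz": 0.02,"ax": 0,"ay": 0,"az": 0},
    {"claw": 0.8,"tx": 0,"ty": -0.7,"tz": 0.04,"ax": 0,"ay": 0,"az": 0},
    {"claw": 0.8,"tx": 0,"ty": -0.95,"tz": 0.06,"ax": 0,"ay": 0,"az": 0},
    {"claw": 0.8,"tx": 0,"ty": -1.2,"tz": 0.08,"ax": 0,"ay": 0,"az": 0},
    {"claw": 0.8,"tx": 0,"ty": -1.45,"tz": 0.1,"ax": 0,"ay": 0,"az": 0},
    {"claw": 0.8,"tx": 0,"ty": -1.7,"tz": 0.13,"ax": 0,"ay": 0,"az": 0},
    {"claw": 0.8,"tx": 0,"ty": -1.95,"tz": 0.16,"ax": 0,"ay": 0,"az": 0},
    {"claw": 0.8,"tx": 0,"ty": -2.2,"tz": 0.2,"ax": 0,"ay": 0,"az": 0},
    {"claw": 0.8,"tx": 0,"ty": -2.4,"tz": 0.24,"ax": 0,"ay": 0,"az": 0},
    {"claw": 0.8,"tx": 0,"ty": -2.6,"tz": 0.27,"ax": 0,"ay": 0,"az": 0}
  ]
}}

```text
time: 3.48
eef_pos: [0.4256, -0.1077, 0.0943]
tcp_rot: [0.466, -0.532, 0.533, -0.465]
contact_force: [-0.6, -5.7, -9.4]
opening: 0.124
```

```bash
python3 - <<'E'
from h import *
s=ctrl.get_state(); print(s["time"],w2b(s["eef_pos"]),s["qpos"].round(3),s["opening"],s["contact_force"])
E
```

```text
3.4833 [-0.10723361 -0.00213217  0.09433957] [-0.479 -0.079  2.245 -0.003  0.975 -0.343] 0.12372123397298494 [-0.63924486 -5.66423817 -9.44192011]
```

>>> {"method": "play_rows", "body": {
  "steps": [
    {"claw": 0.8,"tx": 0,"ty": -0.25,"tz": 0.05,"ax": 0,"ay": 0,"az": 0},
    {"claw": 0.8,"tx": 0,"ty": -0.5,"tz": 0.1,"ax": 0,"ay": 0,"az": 0},
    {"claw": 0.8,"tx": 0,"ty": -0.75,"tz": 0.15,"ax": 0,"ay": 0,"az": 0},
    {"claw": 0.8,"tx": 0,"ty": -1.0,"tz": 0.22,"ax": 0,"ay": 0,"az": 0},
    {"claw": 0.8,"tx": 0,"ty": -1.25,"tz": 0.28,"ax": 0,"ay": 0,"az": 0},
    {"claw": 0.8,"tx": 0,"ty": -1.5,"tz": 0.35,"ax": 0,"ay": 0,"az": 0},
    {"claw": 0.8,"tx": 0,"ty": -1.75,"tz": 0.42,"ax": 0,"ay": 0,"az": 0},
    {"claw": 0.8,"tx": 0,"ty": -2.0,"tz": 0.5,"ax": 0,"ay": 0,"az": 0},
    {"claw": 0.8,"tx": 0,"ty": -2.25,"tz": 0.58,"ax": 0,"ay": 0,"az": 0},
    {"claw": 0.8,"tx": 0,"ty": -2.5,"tz": 0.66,"ax": 0,"ay": 0,"az": 0},
    {"claw": 0.8,"tx": 0,"ty": -2.75,"tz": 0.74,"ax": 0,"ay": 0,"az": 0},
    {"claw": 0.8,"tx": 0,"ty": -3.0,"tz": 0.83,"ax": 0,"ay": 0,"az": 0}
  ]
}}

```text
time: 4.48
eef_pos: [0.4326, -0.1086, 0.1234]
tcp_rot: [-0.467, 0.533, -0.532, 0.464]
contact_force: [-3.0, -6.2, -11.5]
opening: 0.12
```

>>> {"method": "play_rows", "body": {
  "steps": [
    {"claw": 0.8,"tx": 0,"ty": -0.24,"tz": 0.1,"ax": 0,"ay": 0,"az": 0},
    {"claw": 0.8,"tx": 0,"ty": -0.48,"tz": 0.2,"ax": 0,"ay": 0,"az": 0},
    {"claw": 0.8,"tx": 0,"ty": -0.72,"tz": 0.3,"ax": 0,"ay": 0,"az": 0},
    {"claw": 0.8,"tx": 0,"ty": -0.96,"tz": 0.4,"ax": 0,"ay": 0,"az": 0},
    {"claw": 0.8,"tx": 0,"ty": -1.2,"tz": 0.51,"ax": 0,"ay": 0,"az": 0},
    {"claw": 0.8,"tx": 0,"ty": -1.44,"tz": 0.62,"ax": 0,"ay": 0,"az": 0},
    {"claw": 0.8,"tx": 0,"ty": -1.68,"tz": 0.74,"ax": 0,"ay": 0,"az": 0},
    {"claw": 0.8,"tx": 0,"ty": -1.92,"tz": 0.86,"ax": 0,"ay": 0,"az": 0},
    {"claw": 0.8,"tx": 0,"ty": -2.15,"tz": 0.98,"ax": 0,"ay": 0,"az": 0},
    {"claw": 0.8,"tx": 0,"ty": -2.38,"tz": 1.1,"ax": 0,"ay": 0,"az": 0},
    {"claw": 0.8,"tx": 0,"ty": -2.6,"tz": 1.23,"ax": 0,"ay": 0,"az": 0},
    {"claw": 0.8,"tx": 0,"ty": -2.82,"tz": 1.36,"ax": 0,"ay": 0,"az": 0}
  ]
}}

```text
time: 5.48
eef_pos: [0.4442, -0.1101, 0.1509]
tcp_rot: [-0.468, 0.535, -0.53, 0.463]
contact_force: [-6.8, -5.4, -7.8]
opening: 0.124
```

```bash
python3 - <<'E'
from h import *
s=ctrl.get_state(); print(s["time"],w2b(s["eef_pos"]),s["qpos"].round(3),s["opening"],s["contact_force"])
E
```

```text
5.4833 [-0.08844946 -0.00208624  0.1508638 ] [-0.463 -0.114  2.16  -0.006  1.105 -0.327] 0.12366081307588109 [-6.81013349 -5.37757544 -7.84795458]
```

>>> {"method": "play_rows", "body": {
  "steps": [
    {"claw": 0.8,"tx": 0,"ty": -0.22,"tz": 0.14,"ax": 0,"ay": 0,"az": 0},
    {"claw": 0.8,"tx": 0,"ty": -0.44,"tz": 0.28,"ax": 0,"ay": 0,"az": 0},
    {"claw": 0.8,"tx": 0,"ty": -0.66,"tz": 0.42,"ax": 0,"ay": 0,"az": 0},
    {"claw": 0.8,"tx": 0,"ty": -0.88,"tz": 0.57,"ax": 0,"ay": 0,"az": 0},
    {"claw": 0.8,"tx": 0,"ty": -1.1,"tz": 0.72,"ax": 0,"ay": 0,"az": 0},
    {"claw": 0.8,"tx": 0,"ty": -1.31,"tz": 0.87,"ax": 0,"ay": 0,"az": 0},
    {"claw": 0.8,"tx": 0,"ty": -1.52,"tz": 1.03,"ax": 0,"ay": 0,"az": 0},
    {"claw": 0.8,"tx": 0,"ty": -1.73,"tz": 1.19,"ax": 0,"ay": 0,"az": 0},
    {"claw": 0.8,"tx": 0,"ty": -1.93,"tz": 1.35,"ax": 0,"ay": 0,"az": 0},
    {"claw": 0.8,"tx": 0,"ty": -2.13,"tz": 1.51,"ax": 0,"ay": 0,"az": 0},
    {"claw": 0.8,"tx": 0,"ty": -2.33,"tz": 1.67,"ax": 0,"ay": 0,"az": 0},
    {"claw": 0.8,"tx": 0,"ty": -2.53,"tz": 1.84,"ax": 0,"ay": 0,"az": 0}
  ]
}}

```text
time: 6.48
eef_pos: [0.4603, -0.1122, 0.1763]
tcp_rot: [-0.47, 0.537, -0.527, 0.461]
contact_force: [-15.8, -4.4, -0.6]
opening: 0.122
```

>>> {"method": "play_rows", "body": {
  "steps": [
    {"claw": 0.8,"tx": 0,"ty": -0.19,"tz": 0.17,"ax": 0,"ay": 0,"az": 0},
    {"claw": 0.8,"tx": 0,"ty": -0.38,"tz": 0.35,"ax": 0,"ay": 0,"az": 0},
    {"claw": 0.8,"tx": 0,"ty": -0.57,"tz": 0.53,"ax": 0,"ay": 0,"az": 0},
    {"claw": 0.8,"tx": 0,"ty": -0.76,"tz": 0.71,"ax": 0,"ay": 0,"az": 0},
    {"claw": 0.8,"tx": 0,"ty": -0.95,"tz": 0.9,"ax": 0,"ay": 0,"az": 0},
    {"claw": 0.8,"tx": 0,"ty": -1.13,"tz": 1.09,"ax": 0,"ay": 0,"az": 0},
    {"claw": 0.8,"tx": 0,"ty": -1.31,"tz": 1.28,"ax": 0,"ay": 0,"az": 0},
    {"claw": 0.8,"tx": 0,"ty": -1.48,"tz": 1.47,"ax": 0,"ay": 0,"az": 0},
    {"claw": 0.8,"tx": 0,"ty": -1.65,"tz": 1.66,"ax": 0,"ay": 0,"az": 0},
    {"claw": 0.8,"tx": 0,"ty": -1.82,"tz": 1.86,"ax": 0,"ay": 0,"az": 0},
    {"claw": 0.8,"tx": 0,"ty": -1.99,"tz": 2.06,"ax": 0,"ay": 0,"az": 0},
    {"claw": 0.8,"tx": 0,"ty": -2.16,"tz": 2.26,"ax": 0,"ay": 0,"az": 0}
  ]
}}

```text
time: 7.48
eef_pos: [0.4818, -0.115, 0.2001]
tcp_rot: [-0.471, 0.538, -0.526, 0.46]
contact_force: [-23.0, -0.5, 9.8]
opening: 0.122
```

```bash
python3 - <<'E'
from h import *
s=ctrl.get_state(); print(s["time"],w2b(s["eef_pos"]),s["qpos"].round(3),s["opening"],s["contact_force"])
E
```

```text
7.4833 [-0.05055834 -0.00201975  0.20008233] [-0.436 -0.074  2.028 -0.008  1.209 -0.3  ] 0.12189658827707668 [-23.02540078  -0.46637383   9.82048647]
```

```bash
cat >> h.py <<'E'
def lid_angle(n="top",save=None):
    im,d=cams.read_camera(n)
    if save: cv2.imwrite(save,im)
    B=w2b(cloud(n,im,d).reshape(-1,3)); r=B-np.array([.065,0,.08])
    a=np.arctan2(r[:,2],-r[:,0]); rad=np.hypot(r[:,0],r[:,2])
    # flange region y 112..135 : top surface z_l=10mm
    out=[]
    for lo,hi in((.113,.135),(-.11,-.07),(.065,.11)):
        m=(B[:,1]>lo)&(B[:,1]<hi)&(rad>.06)&(rad<.138)&(a>.08)&(a<1.4)&(d.ravel()>0)
        th=a[m]-np.arcsin(.010/rad[m])
        if m.sum()>20:
            h,e=np.histogram(th,bins=np.arange(0,1.4,.02)); k=h.argmax(); mm=abs(th-e[k]-.01)<.04
            out.append((lo,m.sum(),mm.sum(),round(float(np.median(th[mm])),3)))
    return out,im,d
E
python3 - <<'E'
from h import *
print(lid_angle("top","pics/t2.png")[0]); print(lid_angle("side","pics/s2.png")[0])
s=ctrl.get_state(); print(R.from_quat(s["tcp_rot"]).as_matrix().round(3)); print(s["contact_force"],s["wrist_torque"])
E
```

```text
[(0.113, np.int64(275), np.int64(270), 0.781), (0.065, np.int64(569), np.int64(568), 0.822)]
[(0.113, np.int64(105), np.int64(67), 0.638), (-0.11, np.int64(265), np.int64(197), 0.729), (0.065, np.int64(296), np.int64(192), 0.729)]
[[-0.133 -0.018  0.991]
 [-0.991  0.001 -0.133]
 [ 0.001 -1.    -0.018]]
[-19.2009586    0.21781256  11.25648335] [0.0687683  3.57010704 0.06855099]
```

View pics/s2.png

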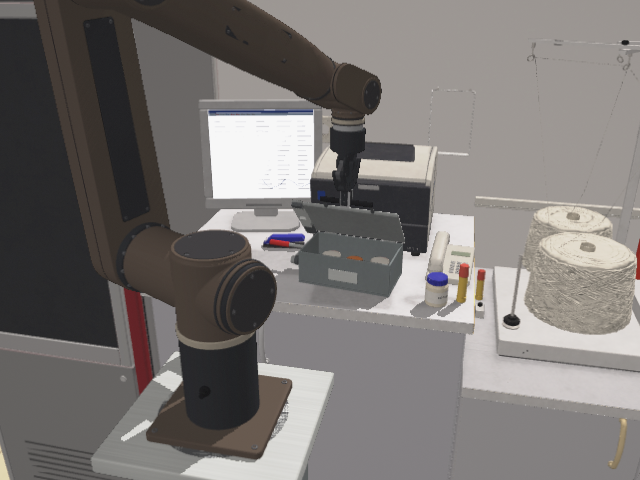

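>>> {"method": "play_rows", "body": {
  "steps": [
    {"claw": 0.6,"tx": 0,"ty": -0.1,"tz": 0,"ax": 0,"ay": 0,"az": 0},
    {"claw": 0.6,"tx": 0,"ty": -0.25,"tz": 0.05,"ax": 0,"ay": 0,"az": 0},
    {"claw": 0.6,"tx": 0,"ty": -0.4,"tz": 0.15,"ax": 0,"ay": 0,"az": 0},
    {"claw": 0.6,"tx": 0,"ty": -0.55,"tz": 0.3,"ax": 0,"ay": 0,"az": 0},
    {"claw": 0.6,"tx": 0,"ty": -0.7,"tz": 0.45,"ax": 0,"ay": 0,"az": 0},
    {"claw": 0.6,"tx": 0,"ty": -0.85,"tz": 0.6,"ax": 0,"ay": 0,"az": 0},
    {"claw": 0.6,"tx": 0,"ty": -1.0,"tz": 0.8,"ax": 0,"ay": 0,"az": 0},
    {"claw": 0.6,"tx": 0,"ty": -1.15,"tz": 1.0,"ax": 0,"ay": 0,"az": 0},
    {"claw": 0.6,"tx": 0,"ty": -1.3,"tz": 1.2,"ax": 0,"ay": 0,"az": 0},
    {"claw": 0.6,"tx": 0,"ty": -1.45,"tz": 1.4,"ax": 0,"ay": 0,"az": 0},
    {"claw": 0.6,"tx": 0,"ty": -1.6,"tz": 1.6,"ax": 0,"ay": 0,"az": 0},
    {"claw": 0.6,"tx": 0,"ty": -1.75,"tz": 1.8,"ax": 0,"ay": 0,"az": 0}
  ],
  "grip_force": 60
}}

```text
time: 8.58
eef_pos: [0.5021, -0.1177, 0.2167]
tcp_rot: [-0.469, 0.536, -0.529, 0.462]
contact_force: [-11.7, -1.4, 0.2]
opening: 0.112
```

```bash
python3 - <<'E'
from h import *
s=ctrl.get_state(); print(s["time"],w2b(s["eef_pos"]),s["qpos"].round(3),s["opening"],s["contact_force"],s["wrist_torque"])
print(lid_angle("top","pics/t3.png")[0])
E
```

```text
8.5833 [-0.03006406 -0.00200256  0.21667277] [-0.425 -0.047  1.97  -0.005  1.232 -0.289] 0.1118593136575024 [-11.70726505  -1.43988388   0.17388745] [-0.23053976  2.25995758  0.05636084]
[(0.113, np.int64(209), np.int64(208), 0.929), (0.065, np.int64(443), np.int64(441), 0.971)]
```

>>> {"method": "play_rows", "body": {
  "steps": [
    {"claw": 0.6,"tx": 0,"ty": -0.12,"tz": 0.15,"ax": 0,"ay": 0,"az": 0},
    {"claw": 0.6,"tx": 0,"ty": -0.25,"tz": 0.3,"ax": 0,"ay": 0,"az": 0},
    {"claw": 0.6,"tx": 0,"ty": -0.38,"tz": 0.5,"ax": 0,"ay": 0,"az": 0},
    {"claw": 0.6,"tx": 0,"ty": -0.5,"tz": 0.7,"ax": 0,"ay": 0,"az": 0},
    {"claw": 0.6,"tx": 0,"ty": -0.62,"tz": 0.9,"ax": 0,"ay": 0,"az": 0},
    {"claw": 0.6,"tx": 0,"ty": -0.75,"tz": 1.1,"ax": 0,"ay": 0,"az": 0},
    {"claw": 0.6,"tx": 0,"ty": -0.88,"tz": 1.3,"ax": 0,"ay": 0,"az": 0},
    {"claw": 0.6,"tx": 0,"ty": -1.0,"tz": 1.5,"ax": 0,"ay": 0,"az": 0},
    {"claw": 0.6,"tx": 0,"ty": -1.15,"tz": 1.7,"ax": 0,"ay": 0,"az": 0},
    {"claw": 0.6,"tx": 0,"ty": -1.3,"tz": 1.85,"ax": 0,"ay": 0,"az": 0},
    {"claw": 0.6,"tx": 0,"ty": -1.3,"tz": 1.85,"ax": 0,"ay": 0,"az": 0},
    {"claw": 0.6,"tx": 0,"ty": -1.3,"tz": 1.85,"ax": 0,"ay": 0,"az": 0}
  ]
}}

```text
time: 9.63
eef_pos: [0.5233, -0.1204, 0.2294]
tcp_rot: [-0.466, 0.534, -0.531, 0.464]
contact_force: [-3.5, -3.0, -5.3]
opening: 0.109
```

```bash
python3 - <<'E'
from h import *
s=ctrl.get_state(); print(s["time"],w2b(s["eef_pos"]),s["qpos"].round(3),s["opening"],s["contact_force"],s["wrist_torque"])
print(lid_angle("top","pics/t4.png")[0])
print(lid_angle("side","pics/s4.png")[0])
E
```

```text
9.6333 [-0.00868957 -0.0019871   0.22944103] [-4.150e-01 -1.500e-02  1.915e+00 -1.000e-03  1.246e+00 -2.790e-01] 0.10861909693981069 [-3.51193576 -3.03942984 -5.32682112] [-0.34247586  0.77277296  0.07598227]
[(0.113, np.int64(145), np.int64(144), 1.071), (0.065, np.int64(312), np.int64(309), 1.11)]
[(0.113, np.int64(171), np.int64(100), 0.931), (-0.11, np.int64(406), np.int64(289), 1.012), (0.065, np.int64(441), np.int64(312), 1.01)]
```

View pics/t4.png

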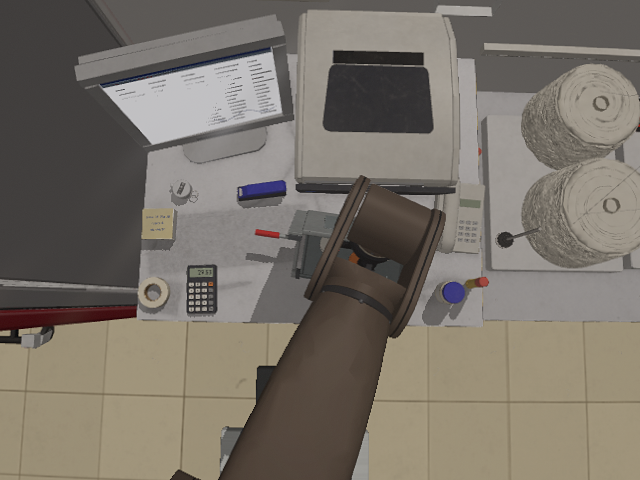

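View pics/s4.png

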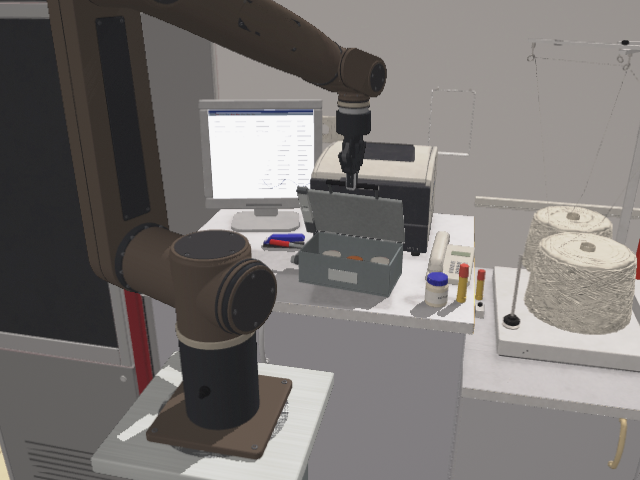

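>>> {"method": "play_rows", "body": {
  "steps": [
    {"claw": 2.6,"tx": 0,"ty": 0,"tz": 0,"ax": 0,"ay": 0,"az": 0},
    {"claw": 2.6,"tx": 0,"ty": 0,"tz": 0,"ax": 0,"ay": 0,"az": 0},
    {"claw": 2.6,"tx": 0,"ty": 0,"tz": 0,"ax": 0,"ay": 0,"az": 0},
    {"claw": 2.6,"tx": 0,"ty": -2,"tz": 0,"ax": 0,"ay": 0,"az": 0},
    {"claw": 2.6,"tx": 0,"ty": -5,"tz": 0,"ax": 0,"ay": 0,"az": 0},
    {"claw": 4,"tx": -1,"ty": -8,"tz": 0,"ax": 0,"ay": 0,"az": 0},
    {"claw": 4,"tx": -4,"ty": -8,"tz": 0.3,"ax": 0,"ay": 0,"az": 0},
    {"claw": 4,"tx": -8,"ty": -8,"tz": 0.8,"ax": 0,"ay": 0,"az": 0},
    {"claw": 4,"tx": -12,"ty": -8,"tz": 1.3,"ax": 0,"ay": 0,"az": 0},
    {"claw": 4,"tx": -16,"ty": -8,"tz": 1.8,"ax": 0,"ay": 0,"az": 0},
    {"claw": 4,"tx": -18.8,"ty": -8,"tz": 2.1,"ax": 0,"ay": 0,"az": 0},
    {"claw": 4,"tx": -19.6,"ty": -8,"tz": 2.2,"ax": 0,"ay": 0,"az": 0}
  ]
}}

```text
time: 10.73
eef_pos: [0.5742, 0.0751, 0.3126]
tcp_rot: [0.465, -0.531, 0.532, -0.468]
contact_force: [0.1, -0.6, 0.0]
opening: 0.467
```

```bash
python3 - <<'E'
from h import *
s=ctrl.get_state(); print(s["time"],w2b(s["eef_pos"]),s["qpos"].round(3),s["opening"],s["contact_force"],s["wrist_torque"])
o,im,d=lid_angle("side","pics/s5.png"); print(o)
im,d=cams.read_camera("wrist"); cv2.imwrite("pics/w5.png",im)
B=w2b(cloud("wrist",im,d,(s["eef_pos"],s["tcp_rot"])).reshape(-1,3)).reshape(480,640,3)
hsv=cv2.cvtColor(im,cv2.COLOR_BGR2HSV); red=((hsv[...,0]<8)|(hsv[...,0]>172))&(hsv[...,1]>150)&(hsv[...,2]>70)&(d>0)&(abs(B[...,0])<.06)&(B[...,1]>.15)&(B[...,1]<.24)
P=B[red]; print(len(P)); 
if len(P):print(P.min(0),P.max(0),np.median(P,0))
move_to(b2w([.014,.194,.038]))
E
```

```text
10.7333 [0.01619346 0.1985246  0.31259418] [-0.046  0.021  1.727  0.003  1.389  0.084] 0.4668095245889856 [ 0.0560531  -0.62241743  0.04716143] [0.0236143  0.09600382 0.01017138]
[(0.113, np.int64(172), np.int64(99), 0.918), (-0.11, np.int64(404), np.int64(291), 1.009), (0.065, np.int64(427), np.int64(264), 1.003)]
448
[0.00723611 0.16703557 0.05796402] [0.01738974 0.21776258 0.0647193 ] [0.01191758 0.19319048 0.06208163]
t cm [ 0.2  27.41 -0.27] a deg [-0.14 -0.06 -0.04]
```

View pics/w5.png

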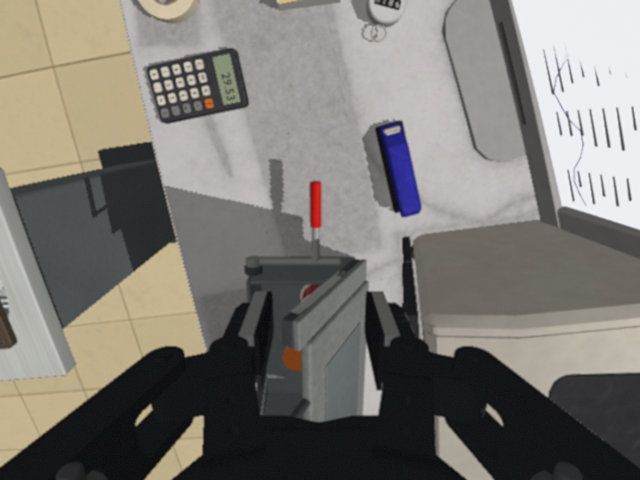

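```bash
python3 - <<'E'
from h import *
s=ctrl.get_state(); print(s["time"],w2b(s["eef_pos"]),s["dq"].round(3),s["opening"])
move_to(b2w([.013,.194,.038]))
E
```

```text
10.8333 [0.01607249 0.19577761 0.31208207] [-0.051 -0.01   0.02  -0.022  0.003 -0.013] 0.46829232150554656
t cm [ 0.2  27.41 -0.37] a deg [-0.14 -0.06 -0.04]
```

>>> {"method": "play_rows", "body": {
  "steps": [
    {"claw": 4,"tx": 0,"ty": 2,"tz": 0,"ax": 0,"ay": 0,"az": 0},
    {"claw": 4,"tx": 0.1,"ty": 6,"tz": -0.1,"ax": 0,"ay": 0,"az": 0},
    {"claw": 4,"tx": 0.1,"ty": 10,"tz": -0.2,"ax": 0,"ay": 0,"az": 0},
    {"claw": 4,"tx": 0.1,"ty": 14,"tz": -0.2,"ax": 0,"ay": 0,"az": 0},
    {"claw": 4,"tx": 0.1,"ty": 18,"tz": -0.2,"ax": 0,"ay": 0,"az": 0},
    {"claw": 4,"tx": 0.1,"ty": 21.5,"tz": -0.2,"ax": 0,"ay": 0,"az": 0},
    {"claw": 4,"tx": 0.1,"ty": 24.5,"tz": -0.2,"ax": 0,"ay": 0,"az": 0},
    {"claw": 4,"tx": 0.1,"ty": 26.5,"tz": -0.2,"ax": 0,"ay": 0,"az": 0},
    {"claw": 4,"tx": 0.1,"ty": 27.2,"tz": -0.2,"ax": 0,"ay": 0,"az": 0},
    {"claw": 4,"tx": 0.1,"ty": 27.2,"tz": -0.2,"ax": 0,"ay": 0,"az": 0}
  ]
}}

```text
time: 11.67
eef_pos: [0.5697, 0.0687, 0.0372]
tcp_rot: [-0.466, 0.534, -0.532, 0.464]
contact_force: [0.3, 0.6, -0.1]
opening: 0.472
```

```bash
python3 - <<'E'
from h import *
s=ctrl.get_state(); print(s["time"],w2b(s["eef_pos"]),s["dq"].round(3),s["opening"],s["contact_force"])
E
```

```text
11.6667 [0.0126264  0.19156288 0.03723252] [ 0.009 -0.045 -0.042  0.001  0.017  0.004] 0.47158351465760706 [ 0.28785836  0.57968836 -0.08956786]
```

>>> {"method": "play_rows", "body": {
  "steps": [
    {"claw": 2,"tx": 0,"ty": 0,"tz": 0,"ax": 0,"ay": 0,"az": 0},
    {"claw": 0.8,"tx": 0,"ty": 0,"tz": 0,"ax": 0,"ay": 0,"az": 0},
    {"claw": 0.8,"tx": 0,"ty": 0,"tz": 0,"ax": 0,"ay": 0,"az": 0},
    {"claw": 0.8,"tx": 0,"ty": 0,"tz": 0,"ax": 0,"ay": 0,"az": 0},
    {"claw": 0.8,"tx": 0,"ty": 0,"tz": 0,"ax": 0,"ay": 0,"az": 0},
    {"claw": 0.8,"tx": 0,"ty": 0,"tz": 0,"ax": 0,"ay": 0,"az": 0}
  ],
  "grip_force": 50
}}

```text
time: 12.17
eef_pos: [0.5704, 0.0696, 0.0404]
tcp_rot: [-0.466, 0.532, -0.532, 0.465]
contact_force: [-4.9, -1.5, 3.0]
opening: 0.13
```

>>> {"method": "play_rows", "body": {
  "steps": [
    {"claw": 0.8,"tx": 0,"ty": -0.2,"tz": 0,"ax": 0,"ay": 0,"az": 0},
    {"claw": 0.8,"tx": 0,"ty": -0.5,"tz": 0,"ax": 0,"ay": 0,"az": 0},
    {"claw": 0.8,"tx": 0,"ty": -0.9,"tz": -0.05,"ax": 0,"ay": 0,"az": 0},
    {"claw": 0.8,"tx": 0,"ty": -1.3,"tz": -0.1,"ax": 0,"ay": 0,"az": 0},
    {"claw": 0.8,"tx": 0,"ty": -1.7,"tz": -0.2,"ax": 0,"ay": 0,"az": 0},
    {"claw": 0.8,"tx": 0,"ty": -2.1,"tz": -0.3,"ax": 0,"ay": 0,"az": 0},
    {"claw": 0.8,"tx": 0,"ty": -2.5,"tz": -0.45,"ax": 0,"ay": 0,"az": 0},
    {"claw": 0.8,"tx": 0,"ty": -2.9,"tz": -0.6,"ax": 0,"ay": 0,"az": 0},
    {"claw": 0.8,"tx": 0,"ty": -3.2,"tz": -0.75,"ax": 0,"ay": 0,"az": 0},
    {"claw": 0.8,"tx": 0,"ty": -3.5,"tz": -0.9,"ax": 0,"ay": 0,"az": 0},
    {"claw": 0.8,"tx": 0,"ty": -3.5,"tz": -0.9,"ax": 0,"ay": 0,"az": 0},
    {"claw": 0.8,"tx": 0,"ty": -3.5,"tz": -0.9,"ax": 0,"ay": 0,"az": 0}
  ]
}}

```text
time: 13.17
eef_pos: [0.563, 0.0708, 0.0756]
tcp_rot: [0.465, -0.532, 0.533, -0.466]
contact_force: [-0.2, -5.0, -0.5]
opening: 0.13
```

```bash
python3 - <<'E'
from h import *
s=ctrl.get_state(); print(s["time"],w2b(s["eef_pos"]),s["dq"].round(3),s["opening"],s["contact_force"],s["wrist_torque"])
o,im,d=lid_angle("side","pics/s6.png"); print(o)
o,im,d=lid_angle("top","pics/t6.png"); print(o)
im,d=cams.read_camera("wrist"); cv2.imwrite("pics/w6.png",im)
E
```

```text
13.1667 [0.00566583 0.19279812 0.07558931] [-0.     0.003 -0.001  0.001  0.001  0.   ] 0.129572643138858 [-0.23011271 -5.00447433 -0.54578387] [-0.77129348 -0.05662356  0.08780799]
[(0.113, np.int64(194), np.int64(95), 0.889), (-0.11, np.int64(386), np.int64(291), 0.97), (0.065, np.int64(418), np.int64(282), 0.966)]
[(0.113, np.int64(178), np.int64(165), 1.028), (-0.11, np.int64(316), np.int64(315), 1.071), (0.065, np.int64(349), np.int64(347), 1.069)]
```

View pics/s6.png

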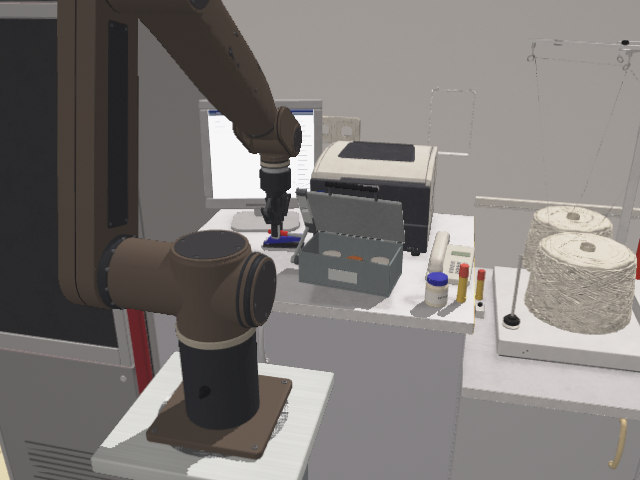

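View pics/w6.png

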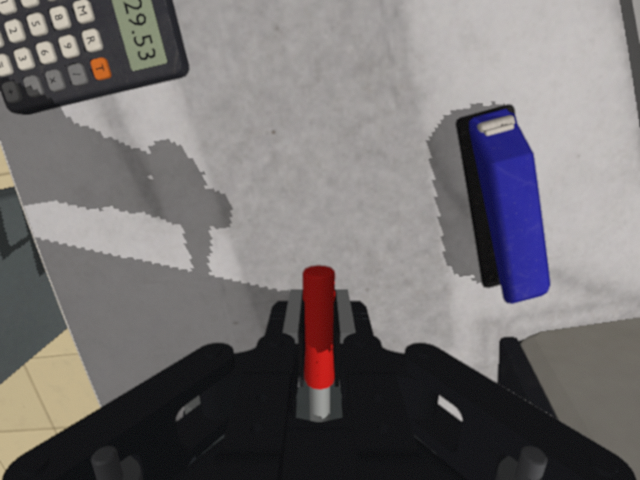

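View pics/t6.png

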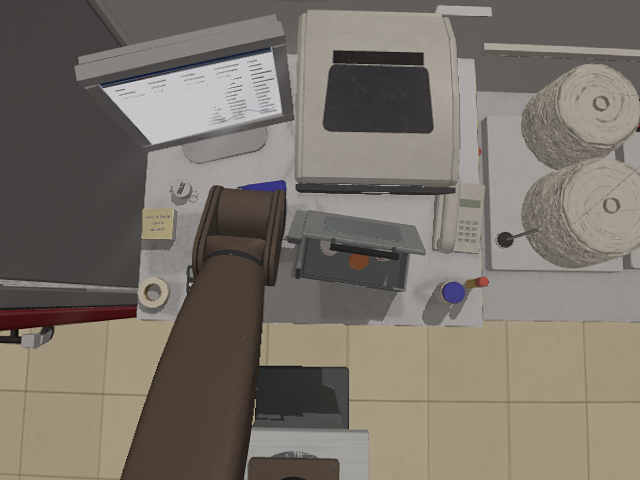

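>>> {"method": "play_rows", "body": {
  "steps": [
    {"claw": 0.8,"tx": 0.05,"ty": -0.15,"tz": -0.1,"ax": 0,"ay": 0,"az": 0},
    {"claw": 0.8,"tx": 0.1,"ty": -0.35,"tz": -0.2,"ax": 0,"ay": 0,"az": 0},
    {"claw": 0.8,"tx": 0.15,"ty": -0.55,"tz": -0.35,"ax": 0,"ay": 0,"az": 0},
    {"claw": 0.8,"tx": 0.15,"ty": -0.75,"tz": -0.45,"ax": 0,"ay": 0,"az": 0},
    {"claw": 0.8,"tx": 0.15,"ty": -0.9,"tz": -0.55,"ax": 0,"ay": 0,"az": 0},
    {"claw": 0.8,"tx": 0.15,"ty": -1.05,"tz": -0.65,"ax": 0,"ay": 0,"az": 0},
    {"claw": 0.8,"tx": 0.15,"ty": -1.05,"tz": -0.65,"ax": 0,"ay": 0,"az": 0},
    {"claw": 0.8,"tx": 0.15,"ty": -1.05,"tz": -0.65,"ax": 0,"ay": 0,"az": 0},
    {"claw": 0.8,"tx": 0.15,"ty": -1.05,"tz": -0.65,"ax": 0,"ay": 0,"az": 0},
    {"claw": 0.8,"tx": 0.15,"ty": -1.05,"tz": -0.65,"ax": 0,"ay": 0,"az": 0},
    {"claw": 0.8,"tx": 0.15,"ty": -1.05,"tz": -0.65,"ax": 0,"ay": 0,"az": 0},
    {"claw": 0.8,"tx": 0.15,"ty": -1.05,"tz": -0.65,"ax": 0,"ay": 0,"az": 0}
  ]
}}

```text
time: 14.32
eef_pos: [0.5572, 0.0714, 0.0863]
tcp_rot: [0.463, -0.532, 0.533, -0.467]
contact_force: [5.1, 1.9, 2.3]
opening: 0.128
```

```bash
cat >> h.py <<'E'
def report(cam="top",save=None):
    s=ctrl.get_state(); p=w2b(s["eef_pos"]); F=RB.inv().apply(s["contact_force"])
    dz=.0180 # grasp height above TCP
    hx,hz=p[0]+.060,p[2]+dz-.055
    R0=R.from_quat(s["tcp_rot"])
    g=w2b(s["eef_pos"]+R0.apply([0,-.0165,0])); hx,hz=g[0]+.06,g[2]-.055
    print("t",round(s["time"],2),"tcp",p.round(4),"Fbox",F.round(1),"M",s["wrist_torque"].round(2),"phi",round(float(np.arctan2(hz,hx)),3),"r",round(float(np.hypot(hx,hz)),4),"op",round(float(s["opening"]),3))
    if cam:
        print(lid_angle(cam,save)[0])
E
python3 - <<'E'
from h import *
report("top"); report("side","pics/s7.png")
E
```

```text
t 14.32 tcp [-1.000e-04  1.926e-01  8.630e-02] Fbox [4.8 2.5 2.3] M [ 0.3  -0.92  0.11] phi 0.674 r 0.0766 op 0.128
[(0.113, np.int64(209), np.int64(175), 1.011), (-0.11, np.int64(319), np.int64(317), 1.053), (0.065, np.int64(366), np.int64(365), 1.051)]
t 14.37 tcp [-1.000e-04  1.926e-01  8.630e-02] Fbox [4.2 2.8 1.9] M [ 0.3  -0.94  0.15] phi 0.674 r 0.0766 op 0.128
[(0.113, np.int64(232), np.int64(84), 0.86), (-0.11, np.int64(382), np.int64(290), 0.949), (0.065, np.int64(404), np.int64(278), 0.948)]
```

>>> {"method": "play_rows", "body": {
  "steps": [
    {"claw": 0.8,"tx": 0,"ty": 0,"tz": 0,"ax": 0,"ay": 0,"az": 0},
    {"claw": 0.8,"tx": 0,"ty": 0,"tz": 0,"ax": 0,"ay": 0,"az": 0},
    {"claw": 0.8,"tx": 0,"ty": 0,"tz": 0,"ax": 0,"ay": 0,"az": 0},
    {"claw": 0.8,"tx": 0,"ty": 0,"tz": 0,"ax": 0,"ay": 0,"az": 0},
    {"claw": 0.8,"tx": 0,"ty": 0,"tz": 0,"ax": 0,"ay": 0,"az": 0},
    {"claw": 0.8,"tx": 0,"ty": 0,"tz": 0,"ax": 0,"ay": 0,"az": 0},
    {"claw": 0.8,"tx": 0,"ty": 0,"tz": 0,"ax": 0,"ay": 0,"az": 0},
    {"claw": 0.8,"tx": 0,"ty": 0,"tz": 0,"ax": 0,"ay": 0,"az": 0},
    {"claw": 0.8,"tx": 0,"ty": 0,"tz": 0,"ax": 0,"ay": 0,"az": 0},
    {"claw": 0.8,"tx": 0,"ty": 0,"tz": 0,"ax": 0,"ay": 0,"az": 0},
    {"claw": 0.8,"tx": 0,"ty": 0,"tz": 0,"ax": 0,"ay": 0,"az": 0},
    {"claw": 0.8,"tx": 0,"ty": 0,"tz": 0,"ax": 0,"ay": 0,"az": 0}
  ]
}}

```text
time: 15.42
eef_pos: [0.5572, 0.0714, 0.0863]
tcp_rot: [0.463, -0.532, 0.533, -0.467]
contact_force: [5.6, 1.4, 1.7]
opening: 0.128
```

>>> {"method": "play_rows", "body": {
  "steps": [
    {"claw": 0.8,"tx": 0,"ty": 0,"tz": 0,"ax": 0,"ay": 0,"az": 0},
    {"claw": 0.8,"tx": 0,"ty": 0,"tz": 0,"ax": 0,"ay": 0,"az": 0},
    {"claw": 0.8,"tx": 0,"ty": 0,"tz": 0,"ax": 0,"ay": 0,"az": 0},
    {"claw": 0.8,"tx": 0,"ty": 0,"tz": 0,"ax": 0,"ay": 0,"az": 0},
    {"claw": 0.8,"tx": 0,"ty": 0,"tz": 0,"ax": 0,"ay": 0,"az": 0},
    {"claw": 0.8,"tx": 0,"ty": 0,"tz": 0,"ax": 0,"ay": 0,"az": 0},
    {"claw": 0.8,"tx": 0,"ty": 0,"tz": 0,"ax": 0,"ay": 0,"az": 0},
    {"claw": 0.8,"tx": 0,"ty": 0,"tz": 0,"ax": 0,"ay": 0,"az": 0},
    {"claw": 0.8,"tx": 0,"ty": 0,"tz": 0,"ax": 0,"ay": 0,"az": 0},
    {"claw": 0.8,"tx": 0,"ty": 0,"tz": 0,"ax": 0,"ay": 0,"az": 0},
    {"claw": 0.8,"tx": 0,"ty": 0,"tz": 0,"ax": 0,"ay": 0,"az": 0},
    {"claw": 0.8,"tx": 0,"ty": 0,"tz": 0,"ax": 0,"ay": 0,"az": 0}
  ]
}}

```text
time: 16.42
eef_pos: [0.5572, 0.0714, 0.0863]
tcp_rot: [0.463, -0.532, 0.533, -0.467]
contact_force: [5.0, 1.7, 2.2]
opening: 0.132
```

>>> {"method": "play_rows", "body": {
  "steps": [
    {"claw": 0.8,"tx": 0,"ty": 0,"tz": 0,"ax": 0,"ay": 0,"az": 0},
    {"claw": 0.8,"tx": 0,"ty": 0,"tz": 0,"ax": 0,"ay": 0,"az": 0},
    {"claw": 0.8,"tx": 0,"ty": 0,"tz": 0,"ax": 0,"ay": 0,"az": 0},
    {"claw": 0.8,"tx": 0,"ty": 0,"tz": 0,"ax": 0,"ay": 0,"az": 0},
    {"claw": 0.8,"tx": 0,"ty": 0,"tz": 0,"ax": 0,"ay": 0,"az": 0},
    {"claw": 0.8,"tx": 0,"ty": 0,"tz": 0,"ax": 0,"ay": 0,"az": 0},
    {"claw": 0.8,"tx": 0,"ty": 0,"tz": 0,"ax": 0,"ay": 0,"az": 0},
    {"claw": 0.8,"tx": 0,"ty": 0,"tz": 0,"ax": 0,"ay": 0,"az": 0},
    {"claw": 0.8,"tx": 0,"ty": 0,"tz": 0,"ax": 0,"ay": 0,"az": 0},
    {"claw": 0.8,"tx": 0,"ty": 0,"tz": 0,"ax": 0,"ay": 0,"az": 0},
    {"claw": 0.8,"tx": 0,"ty": 0,"tz": 0,"ax": 0,"ay": 0,"az": 0},
    {"claw": 0.8,"tx": 0,"ty": 0,"tz": 0,"ax": 0,"ay": 0,"az": 0}
  ]
}}

```text
time: 17.42
eef_pos: [0.5572, 0.0714, 0.0863]
tcp_rot: [0.463, -0.532, 0.533, -0.467]
contact_force: [5.0, 1.8, 1.6]
opening: 0.128
```

```bash
python3 - <<'E'
from h import *
report("top","pics/t8.png")
E
```

```text
t 17.42 tcp [-1.000e-04  1.926e-01  8.630e-02] Fbox [4.8 2.4 1.6] M [ 0.3  -0.91  0.09] phi 0.674 r 0.0766 op 0.128
[(0.113, np.int64(219), np.int64(200), 0.954), (-0.11, np.int64(374), np.int64(372), 0.997), (0.065, np.int64(418), np.int64(411), 0.995)]
```

>>> {"method": "play_rows", "body": {
  "steps": [
    {"claw": 0.8,"tx": 0,"ty": 0,"tz": 0,"ax": 0,"ay": 0,"az": 0},
    {"claw": 0.8,"tx": 0,"ty": 0,"tz": 0,"ax": 0,"ay": 0,"az": 0},
    {"claw": 0.8,"tx": 0,"ty": 0,"tz": 0,"ax": 0,"ay": 0,"az": 0},
    {"claw": 0.8,"tx": 0,"ty": 0,"tz": 0,"ax": 0,"ay": 0,"az": 0},
    {"claw": 0.8,"tx": 0,"ty": 0,"tz": 0,"ax": 0,"ay": 0,"az": 0},
    {"claw": 0.8,"tx": 0,"ty": 0,"tz": 0,"ax": 0,"ay": 0,"az": 0},
    {"claw": 0.8,"tx": 0,"ty": 0,"tz": 0,"ax": 0,"ay": 0,"az": 0},
    {"claw": 0.8,"tx": 0,"ty": 0,"tz": 0,"ax": 0,"ay": 0,"az": 0},
    {"claw": 0.8,"tx": 0,"ty": 0,"tz": 0,"ax": 0,"ay": 0,"az": 0},
    {"claw": 0.8,"tx": 0,"ty": 0,"tz": 0,"ax": 0,"ay": 0,"az": 0},
    {"claw": 0.8,"tx": 0,"ty": 0,"tz": 0,"ax": 0,"ay": 0,"az": 0},
    {"claw": 0.8,"tx": 0,"ty": 0,"tz": 0,"ax": 0,"ay": 0,"az": 0}
  ]
}}

```text
time: 18.47
eef_pos: [0.5572, 0.0714, 0.0863]
tcp_rot: [0.463, -0.532, 0.533, -0.467]
contact_force: [5.1, 2.2, 2.1]
opening: 0.125
```

>>> {"method": "play_rows", "body": {
  "steps": [
    {"claw": 0.8,"tx": 0,"ty": 0,"tz": 0,"ax": 0,"ay": 0,"az": 0},
    {"claw": 0.8,"tx": 0,"ty": 0,"tz": 0,"ax": 0,"ay": 0,"az": 0},
    {"claw": 0.8,"tx": 0,"ty": 0,"tz": 0,"ax": 0,"ay": 0,"az": 0},
    {"claw": 0.8,"tx": 0,"ty": 0,"tz": 0,"ax": 0,"ay": 0,"az": 0},
    {"claw": 0.8,"tx": 0,"ty": 0,"tz": 0,"ax": 0,"ay": 0,"az": 0},
    {"claw": 0.8,"tx": 0,"ty": 0,"tz": 0,"ax": 0,"ay": 0,"az": 0},
    {"claw": 0.8,"tx": 0,"ty": 0,"tz": 0,"ax": 0,"ay": 0,"az": 0},
    {"claw": 0.8,"tx": 0,"ty": 0,"tz": 0,"ax": 0,"ay": 0,"az": 0},
    {"claw": 0.8,"tx": 0,"ty": 0,"tz": 0,"ax": 0,"ay": 0,"az": 0},
    {"claw": 0.8,"tx": 0,"ty": 0,"tz": 0,"ax": 0,"ay": 0,"az": 0},
    {"claw": 0.8,"tx": 0,"ty": 0,"tz": 0,"ax": 0,"ay": 0,"az": 0},
    {"claw": 0.8,"tx": 0,"ty": 0,"tz": 0,"ax": 0,"ay": 0,"az": 0}
  ]
}}

```text
time: 19.47
eef_pos: [0.5573, 0.0714, 0.0863]
tcp_rot: [0.463, -0.532, 0.533, -0.467]
contact_force: [4.6, 2.7, 1.9]
opening: 0.133
```

>>> {"method": "play_rows", "body": {
  "steps": [
    {"claw": 0.8,"tx": 0,"ty": 0,"tz": 0,"ax": 0,"ay": 0,"az": 0},
    {"claw": 0.8,"tx": 0,"ty": 0,"tz": 0,"ax": 0,"ay": 0,"az": 0},
    {"claw": 0.8,"tx": 0,"ty": 0,"tz": 0,"ax": 0,"ay": 0,"az": 0},
    {"claw": 0.8,"tx": 0,"ty": 0,"tz": 0,"ax": 0,"ay": 0,"az": 0},
    {"claw": 0.8,"tx": 0,"ty": 0,"tz": 0,"ax": 0,"ay": 0,"az": 0},
    {"claw": 0.8,"tx": 0,"ty": 0,"tz": 0,"ax": 0,"ay": 0,"az": 0},
    {"claw": 0.8,"tx": 0,"ty": 0,"tz": 0,"ax": 0,"ay": 0,"az": 0},
    {"claw": 0.8,"tx": 0,"ty": 0,"tz": 0,"ax": 0,"ay": 0,"az": 0},
    {"claw": 0.8,"tx": 0,"ty": 0,"tz": 0,"ax": 0,"ay": 0,"az": 0},
    {"claw": 0.8,"tx": 0,"ty": 0,"tz": 0,"ax": 0,"ay": 0,"az": 0},
    {"claw": 0.8,"tx": 0,"ty": 0,"tz": 0,"ax": 0,"ay": 0,"az": 0},
    {"claw": 0.8,"tx": 0,"ty": 0,"tz": 0,"ax": 0,"ay": 0,"az": 0}
  ]
}}

```text
time: 20.47
eef_pos: [0.5573, 0.0714, 0.0863]
tcp_rot: [0.463, -0.532, 0.533, -0.467]
contact_force: [4.4, 2.9, 1.5]
opening: 0.13
```

```bash
python3 - <<'E'
from h import *
report("top","pics/t9.png")
# tip locus table: for phi, contact theta, x_l ; grip deltas rel to phi=.66
P0=np.array([np.cos(.66),np.sin(.66)])*7.4
for ph in np.arange(.6,1.17,.03):
    x,z=-125+100*np.cos(ph),-25+100*np.sin(ph); r=np.hypot(x,z); th=np.arctan2(z,-x)+np.arcsin(14.5/r); th2=np.arctan2(z,-x)+np.arcsin(4.5/r)
    d=np.array([np.cos(ph),np.sin(ph)])*7.4-P0
    print(round(ph,2),"theta",round(th,3),round(th2,3),"xl",round(-np.sqrt(r*r-14.5**2),1),"tz",d[0].round(2),"ty",-d[1].round(2))
E
```

```text
t 20.47 tcp [-1.000e-04  1.926e-01  8.630e-02] Fbox [4.  3.4 1.5] M [ 0.35 -0.98  0.12] phi 0.674 r 0.0766 op 0.13
[(0.113, np.int64(233), np.int64(228), 0.888), (-0.11, np.int64(430), np.int64(426), 0.931), (0.065, np.int64(489), np.int64(488), 0.929)]
0.6 theta 0.916 0.723 xl -50.8 tz 0.26 ty 0.36
0.63 theta 0.918 0.735 xl -53.8 tz 0.13 ty 0.18
0.66 theta 0.918 0.745 xl -56.8 tz 0.0 ty -0.0
0.69 theta 0.917 0.752 xl -59.8 tz -0.14 ty -0.17
0.72 theta 0.915 0.758 xl -62.8 tz -0.28 ty -0.34
0.75 theta 0.911 0.761 xl -65.9 tz -0.43 ty -0.51
0.78 theta 0.906 0.763 xl -68.9 tz -0.59 ty -0.67
0.81 theta 0.901 0.764 xl -72.0 tz -0.74 ty -0.82
0.84 theta 0.895 0.763 xl -75.0 tz -0.91 ty -0.97
0.87 theta 0.888 0.761 xl -78.1 tz -1.07 ty -1.12
0.9 theta 0.881 0.758 xl -81.1 tz -1.25 ty -1.26
0.93 theta 0.873 0.755 xl -84.2 tz -1.42 ty -1.39
0.96 theta 0.864 0.75 xl -87.2 tz -1.6 ty -1.52
0.99 theta 0.855 0.745 xl -90.2 tz -1.79 ty -1.65
1.02 theta 0.846 0.74 xl -93.2 tz -1.97 ty -1.77
1.05 theta 0.837 0.733 xl -96.2 tz -2.16 ty -1.88
1.08 theta 0.827 0.727 xl -99.2 tz -2.36 ty -1.99
1.11 theta 0.817 0.719 xl -102.2 tz -2.56 ty -2.09
1.14 theta 0.806 0.712 xl -105.2 tz -2.76 ty -2.19
```

>>> {"method": "play_rows", "body": {
  "steps": [
    {"claw": 0.8,"tx": 0,"ty": 0,"tz": 0,"ax": 0,"ay": 0,"az": 0},
    {"claw": 0.8,"tx": 0,"ty": 0,"tz": 0,"ax": 0,"ay": 0,"az": 0},
    {"claw": 0.8,"tx": 0,"ty": 0,"tz": 0,"ax": 0,"ay": 0,"az": 0},
    {"claw": 0.8,"tx": 0,"ty": 0,"tz": 0,"ax": 0,"ay": 0,"az": 0},
    {"claw": 0.8,"tx": 0,"ty": 0,"tz": 0,"ax": 0,"ay": 0,"az": 0},
    {"claw": 0.8,"tx": 0,"ty": 0,"tz": 0,"ax": 0,"ay": 0,"az": 0},
    {"claw": 0.8,"tx": 0,"ty": -0.05,"tz": -0.04,"ax": 0,"ay": 0,"az": 0},
    {"claw": 0.8,"tx": 0,"ty": -0.1,"tz": -0.08,"ax": 0,"ay": 0,"az": 0},
    {"claw": 0.8,"tx": 0,"ty": -0.15,"tz": -0.12,"ax": 0,"ay": 0,"az": 0},
    {"claw": 0.8,"tx": 0,"ty": -0.2,"tz": -0.16,"ax": 0,"ay": 0,"az": 0},
    {"claw": 0.8,"tx": 0,"ty": -0.25,"tz": -0.2,"ax": 0,"ay": 0,"az": 0},
    {"claw": 0.8,"tx": 0,"ty": -0.3,"tz": -0.24,"ax": 0,"ay": 0,"az": 0}
  ]
}}

```text
time: 21.52
eef_pos: [0.5557, 0.0715, 0.0885]
tcp_rot: [0.462, -0.531, 0.534, -0.467]
contact_force: [8.9, 2.0, -4.3]
opening: 0.128
```

```bash
python3 - <<'E'
from h import *
report("top","pics/t10.png"); report("side","pics/s10.png")
im=cv2.imread("pics/s10.png"); cv2.imwrite("pics/s10c.png",cv2.resize(im[160:310,220:420],None,fx=4,fy=4,interpolation=cv2.INTER_CUBIC))
E
```

```text
t 21.52 tcp [-0.0016  0.1926  0.0885] Fbox [ 8.6  3.2 -4.3] M [ 0.28 -1.86  0.1 ] phi 0.709 r 0.0768 op 0.128
[(0.113, np.int64(241), np.int64(239), 0.872), (-0.11, np.int64(445), np.int64(441), 0.914), (0.065, np.int64(499), np.int64(496), 0.913)]
t 21.57 tcp [-0.0017  0.1926  0.0886] Fbox [ 8.8  2.1 -2.9] M [ 0.26 -1.76  0.04] phi 0.711 r 0.0768 op 0.131
[(0.113, np.int64(208), np.int64(80), 0.726), (-0.11, np.int64(310), np.int64(239), 0.81), (0.065, np.int64(340), np.int64(229), 0.809)]
```

View pics/s10c.png

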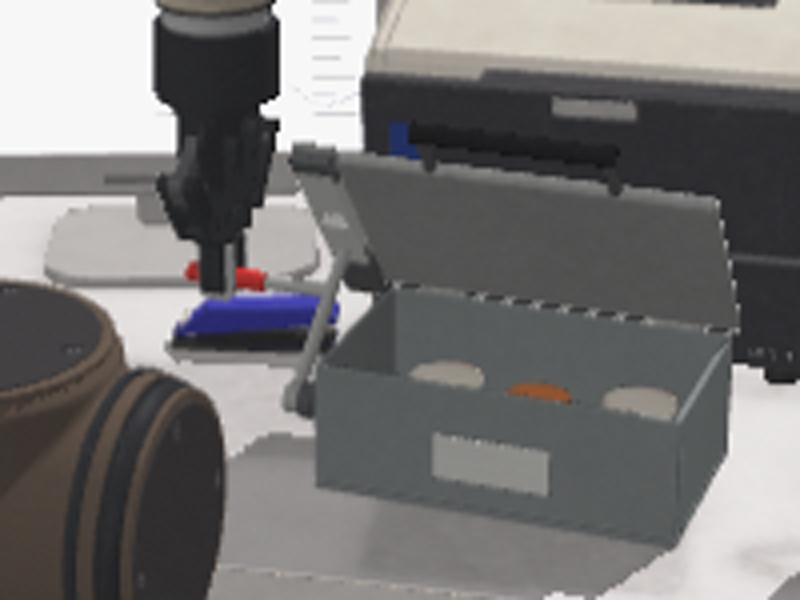

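```bash
cat >> h.py <<'E'
def proj(n,P):
    m=cams.camera_model(n); return cv2.projectPoints(np.asarray(P,float).reshape(-1,1,3),m["rvec"],m["tvec"],m["intrinsics"],m["distortion"])[0][:,0]
def lid2w(p,th):
    p=np.asarray(p,float); c,s=np.cos(th),np.sin(th)
    return b2w(np.array([.065+p[0]*c+p[2]*s, p[1], .08-p[0]*s+p[2]*c]))
def px2lid(u,v,th,zl,n="side"):
    m=cams.camera_model(n); q=cv2.undistortPoints(np.array([[[u,v]]],float),m["intrinsics"],m["distortion"])[0,0]
    Rm=cv2.Rodrigues(m["rvec"])[0]; o=w2b(-Rm.T@m["tvec"]); d=RB.inv().apply(Rm.T@np.array([q[0],q[1],1.]))
    T=lambda v:np.array([v[0]*np.cos(th)-v[2]*np.sin(th),v[1],v[0]*np.sin(th)+v[2]*np.cos(th)])
    o=T(o-np.array([.065,0,.08])); d=T(d); k=(zl-o[2])/d[2]; return o+k*d
def tip_w(ph): return b2w([-.06+.1*np.cos(ph),.124,.055+.1*np.sin(ph)])
E
python3 - <<'E'
from h import *
th=.915
for u,v in((303.8,215.5),(302,214),(306,218)): print(px2lid(u,v,th,-.01).round(4))
print("tip",proj("side",tip_w(.71)), "bar ends",proj("side",[lid2w([-.15,.124,-.01],th),lid2w([-.06,.124,-.01],th)]))
im=cv2.imread("pics/s10.png"); c=cv2.resize(im[190:240,280:330],None,fx=12,fy=12,interpolation=cv2.INTER_CUBIC)
cv2.imwrite("pics/s10d.png",c)
E
```

```text
[-0.0824  0.1202 -0.01  ]
[-0.0884  0.1233 -0.01  ]
[-0.0717  0.1171 -0.01  ]
tip [[303.78720944 221.33709195]] bar ends [[295.3591746  199.74059483]
 [304.49098379 220.18016517]]
```

View pics/s10d.png

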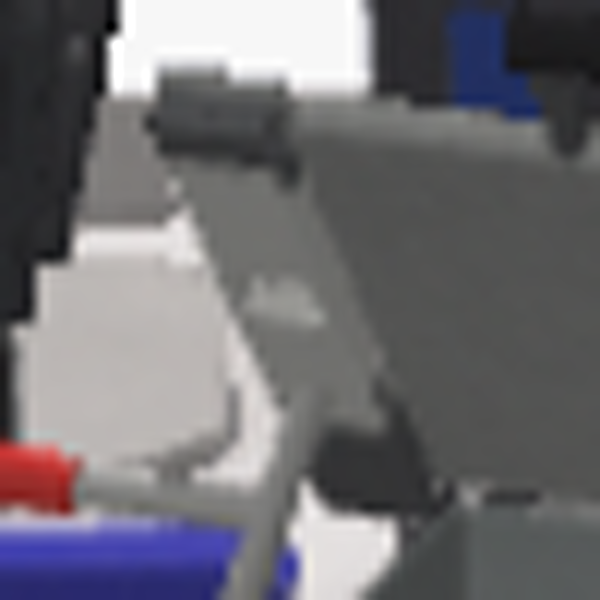

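>>> {"method": "play_rows", "body": {
  "steps": [
    {"claw": 0.8,"tx": 0,"ty": -0.04,"tz": -0.04,"ax": 0,"ay": 0,"az": 0},
    {"claw": 0.8,"tx": 0,"ty": -0.08,"tz": -0.07,"ax": 0,"ay": 0,"az": 0},
    {"claw": 0.8,"tx": 0,"ty": -0.13,"tz": -0.12,"ax": 0,"ay": 0,"az": 0},
    {"claw": 0.8,"tx": 0,"ty": -0.17,"tz": -0.16,"ax": 0,"ay": 0,"az": 0},
    {"claw": 0.8,"tx": 0,"ty": -0.21,"tz": -0.2,"ax": 0,"ay": 0,"az": 0},
    {"claw": 0.8,"tx": 0,"ty": -0.26,"tz": -0.24,"ax": 0,"ay": 0,"az": 0},
    {"claw": 0.8,"tx": 0,"ty": -0.3,"tz": -0.28,"ax": 0,"ay": 0,"az": 0},
    {"claw": 0.8,"tx": 0,"ty": -0.34,"tz": -0.32,"ax": 0,"ay": 0,"az": 0},
    {"claw": 0.8,"tx": 0,"ty": -0.39,"tz": -0.36,"ax": 0,"ay": 0,"az": 0},
    {"claw": 0.8,"tx": 0,"ty": -0.43,"tz": -0.4,"ax": 0,"ay": 0,"az": 0},
    {"claw": 0.8,"tx": 0,"ty": -0.47,"tz": -0.44,"ax": 0,"ay": 0,"az": 0},
    {"claw": 0.8,"tx": 0,"ty": -0.5,"tz": -0.48,"ax": 0,"ay": 0,"az": 0}
  ]
}}

```text
time: 22.62
eef_pos: [0.5513, 0.0722, 0.0946]
tcp_rot: [0.463, -0.531, 0.534, -0.467]
contact_force: [8.3, 1.3, 1.0]
opening: 0.13
```

```bash
python3 - <<'E'
from h import *
report("top","pics/t11.png")
E
```

```text
t 22.62 tcp [-0.0061  0.1926  0.0946] Fbox [8.1 2.4 1. ] M [ 0.31 -1.4   0.11] phi 0.807 r 0.0777 op 0.13
[(0.113, np.int64(248), np.int64(235), 0.87), (-0.11, np.int64(439), np.int64(437), 0.912), (0.065, np.int64(500), np.int64(497), 0.911)]
```

>>> {"method": "play_rows", "body": {
  "steps": [
    {"claw": 0.8,"tx": 0,"ty": 0,"tz": -0.01,"ax": 0,"ay": 0,"az": 0},
    {"claw": 0.8,"tx": 0,"ty": -0.01,"tz": -0.02,"ax": 0,"ay": 0,"az": 0},
    {"claw": 0.8,"tx": 0,"ty": -0.02,"tz": -0.03,"ax": 0,"ay": 0,"az": 0},
    {"claw": 0.8,"tx": 0,"ty": -0.03,"tz": -0.04,"ax": 0,"ay": 0,"az": 0},
    {"claw": 0.8,"tx": 0,"ty": -0.04,"tz": -0.05,"ax": 0,"ay": 0,"az": 0},
    {"claw": 0.8,"tx": 0,"ty": -0.05,"tz": -0.06,"ax": 0,"ay": 0,"az": 0},
    {"claw": 0.8,"tx": 0,"ty": -0.06,"tz": -0.07,"ax": 0,"ay": 0,"az": 0},
    {"claw": 0.8,"tx": 0,"ty": -0.07,"tz": -0.08,"ax": 0,"ay": 0,"az": 0},
    {"claw": 0.8,"tx": 0,"ty": -0.08,"tz": -0.09,"ax": 0,"ay": 0,"az": 0},
    {"claw": 0.8,"tx": 0,"ty": -0.09,"tz": -0.1,"ax": 0,"ay": 0,"az": 0},
    {"claw": 0.8,"tx": 0,"ty": -0.1,"tz": -0.11,"ax": 0,"ay": 0,"az": 0},
    {"claw": 0.8,"tx": 0,"ty": -0.1,"tz": -0.12,"ax": 0,"ay": 0,"az": 0}
  ]
}}

```text
time: 23.67
eef_pos: [0.5504, 0.0723, 0.0956]
tcp_rot: [0.462, -0.531, 0.535, -0.468]
contact_force: [9.0, 1.2, -1.0]
opening: 0.126
```

```bash
python3 - <<'E'
from h import *
report("top","pics/t12.png"); report("side","pics/s12.png")
im=cv2.imread("pics/s12.png"); c=cv2.resize(im[190:280,275:350],None,fx=8,fy=6.6,interpolation=cv2.INTER_CUBIC)
cv2.imwrite("pics/s12c.png",c)
for ph in(.74,.78,.82,.86): print(ph,proj("side",tip_w(ph)),proj("side",b2w([-.06,.124,.055])))
E
```

```text
t 23.67 tcp [-0.007   0.1926  0.0956] Fbox [ 8.8  2.4 -1. ] M [ 0.24 -1.66  0.14] phi 0.824 r 0.0778 op 0.126
[(0.113, np.int64(252), np.int64(237), 0.868), (-0.11, np.int64(446), np.int64(444), 0.908), (0.065, np.int64(506), np.int64(504), 0.909)]
t 23.72 tcp [-0.007   0.1926  0.0956] Fbox [ 7.8  2.4 -0.7] M [ 0.25 -1.61  0.09] phi 0.824 r 0.0778 op 0.132
[(0.113, np.int64(217), np.int64(75), 0.718), (-0.11, np.int64(310), np.int64(232), 0.797), (0.065, np.int64(330), np.int64(226), 0.806)]
0.74 [[303.47200651 220.76365569]] [[292.18766387 258.23386587]]
0.78 [[303.03459264 220.04727328]] [[292.18766387 258.23386587]]
0.82 [[302.57805765 219.38731443]] [[292.18766387 258.23386587]]
0.86 [[302.10294841 218.78518389]] [[292.18766387 258.23386587]]
```

View pics/s12c.png

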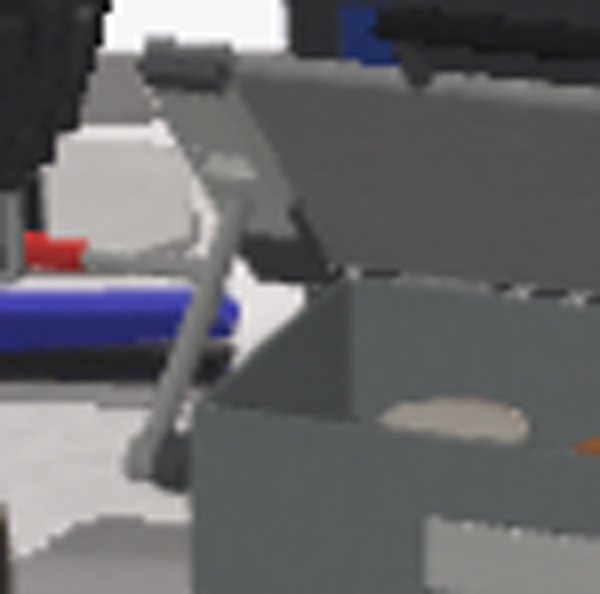

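>>> {"method": "play_rows", "body": {
  "steps": [
    {"claw": 0.8,"tx": 0,"ty": -0.01,"tz": -0.01,"ax": 0,"ay": 0,"az": 0},
    {"claw": 0.8,"tx": 0,"ty": -0.02,"tz": -0.03,"ax": 0,"ay": 0,"az": 0},
    {"claw": 0.8,"tx": 0,"ty": -0.03,"tz": -0.04,"ax": 0,"ay": 0,"az": 0},
    {"claw": 0.8,"tx": 0,"ty": -0.04,"tz": -0.05,"ax": 0,"ay": 0,"az": 0},
    {"claw": 0.8,"tx": 0,"ty": -0.05,"tz": -0.06,"ax": 0,"ay": 0,"az": 0},
    {"claw": 0.8,"tx": 0,"ty": -0.06,"tz": -0.08,"ax": 0,"ay": 0,"az": 0},
    {"claw": 0.8,"tx": 0,"ty": -0.07,"tz": -0.09,"ax": 0,"ay": 0,"az": 0},
    {"claw": 0.8,"tx": 0,"ty": -0.08,"tz": -0.1,"ax": 0,"ay": 0,"az": 0},
    {"claw": 0.8,"tx": 0,"ty": -0.09,"tz": -0.11,"ax": 0,"ay": 0,"az": 0},
    {"claw": 0.8,"tx": 0,"ty": -0.1,"tz": -0.12,"ax": 0,"ay": 0,"az": 0},
    {"claw": 0.8,"tx": 0,"ty": -0.11,"tz": -0.14,"ax": 0,"ay": 0,"az": 0},
    {"claw": 0.8,"tx": 0,"ty": -0.12,"tz": -0.15,"ax": 0,"ay": 0,"az": 0}
  ]
}}

```text
time: 24.77
eef_pos: [0.5493, 0.0724, 0.0968]
tcp_rot: [0.462, -0.53, 0.535, -0.468]
contact_force: [9.6, 1.2, -1.0]
opening: 0.128
```

```bash
python3 - <<'E'
from h import *
report("top","pics/t13.png")
E
```

```text
t 24.77 tcp [-0.0081  0.1926  0.0968] Fbox [ 9.4  2.5 -1. ] M [ 0.24 -1.93  0.12] phi 0.845 r 0.078 op 0.128
[(0.113, np.int64(249), np.int64(232), 0.866), (-0.11, np.int64(448), np.int64(447), 0.906), (0.065, np.int64(502), np.int64(499), 0.905)]
```

>>> {"method": "play_rows", "body": {
  "steps": [
    {"claw": 0.8,"tx": 0,"ty": -0.01,"tz": -0.01,"ax": 0,"ay": 0,"az": 0},
    {"claw": 0.8,"tx": 0,"ty": -0.02,"tz": -0.03,"ax": 0,"ay": 0,"az": 0},
    {"claw": 0.8,"tx": 0,"ty": -0.03,"tz": -0.04,"ax": 0,"ay": 0,"az": 0},
    {"claw": 0.8,"tx": 0,"ty": -0.04,"tz": -0.05,"ax": 0,"ay": 0,"az": 0},
    {"claw": 0.8,"tx": 0,"ty": -0.05,"tz": -0.06,"ax": 0,"ay": 0,"az": 0},
    {"claw": 0.8,"tx": 0,"ty": -0.06,"tz": -0.08,"ax": 0,"ay": 0,"az": 0},
    {"claw": 0.8,"tx": 0,"ty": -0.07,"tz": -0.09,"ax": 0,"ay": 0,"az": 0},
    {"claw": 0.8,"tx": 0,"ty": -0.08,"tz": -0.1,"ax": 0,"ay": 0,"az": 0},
    {"claw": 0.8,"tx": 0,"ty": -0.09,"tz": -0.11,"ax": 0,"ay": 0,"az": 0},
    {"claw": 0.8,"tx": 0,"ty": -0.1,"tz": -0.12,"ax": 0,"ay": 0,"az": 0},
    {"claw": 0.8,"tx": 0,"ty": -0.11,"tz": -0.14,"ax": 0,"ay": 0,"az": 0},
    {"claw": 0.8,"tx": 0,"ty": -0.12,"tz": -0.15,"ax": 0,"ay": 0,"az": 0}
  ]
}}

```text
time: 25.82
eef_pos: [0.5477, 0.0726, 0.0987]
tcp_rot: [0.462, -0.531, 0.535, -0.468]
contact_force: [8.4, 1.6, 1.7]
opening: 0.129
```

```bash
python3 - <<'E'
from h import *
report("top","pics/t14.png")
E
```

```text
t 25.82 tcp [-0.0097  0.1926  0.0987] Fbox [8.1 2.7 1.7] M [ 0.25 -1.42  0.09] phi 0.876 r 0.0783 op 0.129
[(0.113, np.int64(258), np.int64(239), 0.859), (-0.11, np.int64(452), np.int64(448), 0.901), (0.065, np.int64(519), np.int64(510), 0.9)]
```

>>> {"method": "play_rows", "body": {
  "steps": [
    {"claw": 0.8,"tx": 0,"ty": -0.01,"tz": -0.01,"ax": 0,"ay": 0,"az": 0},
    {"claw": 0.8,"tx": 0,"ty": -0.02,"tz": -0.03,"ax": 0,"ay": 0,"az": 0},
    {"claw": 0.8,"tx": 0,"ty": -0.03,"tz": -0.04,"ax": 0,"ay": 0,"az": 0},
    {"claw": 0.8,"tx": 0,"ty": -0.04,"tz": -0.05,"ax": 0,"ay": 0,"az": 0},
    {"claw": 0.8,"tx": 0,"ty": -0.05,"tz": -0.06,"ax": 0,"ay": 0,"az": 0},
    {"claw": 0.8,"tx": 0,"ty": -0.06,"tz": -0.07,"ax": 0,"ay": 0,"az": 0},
    {"claw": 0.8,"tx": 0,"ty": -0.07,"tz": -0.08,"ax": 0,"ay": 0,"az": 0},
    {"claw": 0.8,"tx": 0,"ty": -0.08,"tz": -0.09,"ax": 0,"ay": 0,"az": 0},
    {"claw": 0.8,"tx": 0,"ty": -0.08,"tz": -0.1,"ax": 0,"ay": 0,"az": 0},
    {"claw": 0.8,"tx": 0,"ty": -0.09,"tz": -0.11,"ax": 0,"ay": 0,"az": 0},
    {"claw": 0.8,"tx": 0,"ty": -0.1,"tz": -0.12,"ax": 0,"ay": 0,"az": 0},
    {"claw": 0.8,"tx": 0,"ty": -0.1,"tz": -0.12,"ax": 0,"ay": 0,"az": 0}
  ]
}}

```text
time: 26.87
eef_pos: [0.5468, 0.0727, 0.0996]
tcp_rot: [0.462, -0.53, 0.535, -0.468]
contact_force: [9.0, 0.9, 0.6]
opening: 0.126
```

```bash
python3 - <<'E'
from h import *
report("top","pics/t15.png"); report("side","pics/s15.png")
im=cv2.imread("pics/s15.png"); c=cv2.resize(im[190:280,275:350],None,fx=8,fy=6.6,interpolation=cv2.INTER_CUBIC)
cv2.imwrite("pics/s15c.png",c)
E
```

```text
t 26.87 tcp [-0.0107  0.1926  0.0996] Fbox [8.8 2.1 0.6] M [ 0.26 -1.64  0.13] phi 0.893 r 0.0784 op 0.126
[(0.113, np.int64(262), np.int64(247), 0.856), (-0.11, np.int64(461), np.int64(458), 0.899), (0.065, np.int64(511), np.int64(510), 0.896)]
t 26.92 tcp [-0.0106  0.1926  0.0996] Fbox [8.3 3.9 2.2] M [ 0.17 -1.62  0.08] phi 0.893 r 0.0785 op 0.129
[(0.113, np.int64(223), np.int64(80), 0.714), (-0.11, np.int64(306), np.int64(228), 0.795), (0.065, np.int64(328), np.int64(237), 0.794)]
```

View pics/s15c.png

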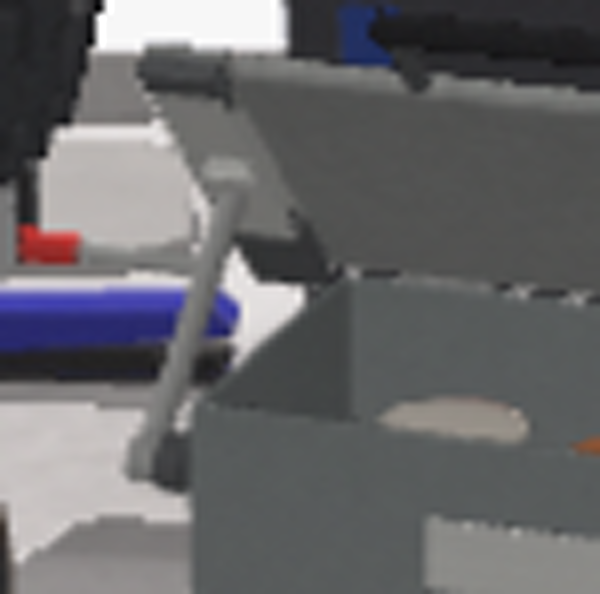

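>>> {"method": "play_rows", "body": {
  "steps": [
    {"claw": 0.8,"tx": 0,"ty": -0.01,"tz": -0.01,"ax": 0,"ay": 0,"az": 0},
    {"claw": 0.8,"tx": 0,"ty": -0.02,"tz": -0.03,"ax": 0,"ay": 0,"az": 0},
    {"claw": 0.8,"tx": 0,"ty": -0.03,"tz": -0.04,"ax": 0,"ay": 0,"az": 0},
    {"claw": 0.8,"tx": 0,"ty": -0.04,"tz": -0.05,"ax": 0,"ay": 0,"az": 0},
    {"claw": 0.8,"tx": 0,"ty": -0.05,"tz": -0.06,"ax": 0,"ay": 0,"az": 0},
    {"claw": 0.8,"tx": 0,"ty": -0.06,"tz": -0.07,"ax": 0,"ay": 0,"az": 0},
    {"claw": 0.8,"tx": 0,"ty": -0.07,"tz": -0.08,"ax": 0,"ay": 0,"az": 0},
    {"claw": 0.8,"tx": 0,"ty": -0.08,"tz": -0.09,"ax": 0,"ay": 0,"az": 0},
    {"claw": 0.8,"tx": 0,"ty": -0.08,"tz": -0.1,"ax": 0,"ay": 0,"az": 0},
    {"claw": 0.8,"tx": 0,"ty": -0.09,"tz": -0.11,"ax": 0,"ay": 0,"az": 0},
    {"claw": 0.8,"tx": 0,"ty": -0.1,"tz": -0.12,"ax": 0,"ay": 0,"az": 0},
    {"claw": 0.8,"tx": 0,"ty": -0.1,"tz": -0.12,"ax": 0,"ay": 0,"az": 0}
  ]
}}

```text
time: 27.97
eef_pos: [0.5459, 0.0729, 0.1005]
tcp_rot: [0.462, -0.53, 0.535, -0.468]
contact_force: [9.5, 0.7, 0.1]
opening: 0.127
```

```bash
python3 - <<'E'
from h import *
report("top","pics/t16.png")
E
```

```text
t 27.97 tcp [-0.0116  0.1926  0.1005] Fbox [9.3 1.9 0.1] M [ 0.24 -1.86  0.12] phi 0.91 r 0.0786 op 0.127
[(0.113, np.int64(265), np.int64(245), 0.852), (-0.11, np.int64(458), np.int64(454), 0.894), (0.065, np.int64(521), np.int64(519), 0.893)]
```

>>> {"method": "play_rows", "body": {
  "steps": [
    {"claw": 0.8,"tx": 0,"ty": -0.01,"tz": -0.01,"ax": 0,"ay": 0,"az": 0},
    {"claw": 0.8,"tx": 0,"ty": -0.02,"tz": -0.03,"ax": 0,"ay": 0,"az": 0},
    {"claw": 0.8,"tx": 0,"ty": -0.03,"tz": -0.04,"ax": 0,"ay": 0,"az": 0},
    {"claw": 0.8,"tx": 0,"ty": -0.04,"tz": -0.05,"ax": 0,"ay": 0,"az": 0},
    {"claw": 0.8,"tx": 0,"ty": -0.05,"tz": -0.06,"ax": 0,"ay": 0,"az": 0},
    {"claw": 0.8,"tx": 0,"ty": -0.06,"tz": -0.07,"ax": 0,"ay": 0,"az": 0},
    {"claw": 0.8,"tx": 0,"ty": -0.07,"tz": -0.08,"ax": 0,"ay": 0,"az": 0},
    {"claw": 0.8,"tx": 0,"ty": -0.08,"tz": -0.09,"ax": 0,"ay": 0,"az": 0},
    {"claw": 0.8,"tx": 0,"ty": -0.08,"tz": -0.1,"ax": 0,"ay": 0,"az": 0},
    {"claw": 0.8,"tx": 0,"ty": -0.09,"tz": -0.11,"ax": 0,"ay": 0,"az": 0},
    {"claw": 0.8,"tx": 0,"ty": -0.1,"tz": -0.12,"ax": 0,"ay": 0,"az": 0},
    {"claw": 0.8,"tx": 0,"ty": -0.1,"tz": -0.12,"ax": 0,"ay": 0,"az": 0}
  ]
}}

```text
time: 29.02
eef_pos: [0.5449, 0.073, 0.1014]
tcp_rot: [0.462, -0.53, 0.535, -0.469]
contact_force: [9.8, 1.1, -1.5]
opening: 0.127
```

```bash
python3 - <<'E'
from h import *
report("top","pics/t17.png"); report("side","pics/s17.png")
im=cv2.imread("pics/s17.png"); c=cv2.resize(im[190:280,275:350],None,fx=8,fy=6.6,interpolation=cv2.INTER_CUBIC)
cv2.imwrite("pics/s17c.png",c)
E
```

```text
t 29.02 tcp [-0.0125  0.1926  0.1014] Fbox [ 9.6  2.4 -1.5] M [ 0.15 -2.1   0.08] phi 0.927 r 0.0787 op 0.127
[(0.113, np.int64(262), np.int64(244), 0.848), (-0.11, np.int64(463), np.int64(460), 0.89), (0.065, np.int64(516), np.int64(513), 0.889)]
t 29.07 tcp [-0.0125  0.1926  0.1014] Fbox [ 9.4  3.4 -1.1] M [ 0.21 -2.07  0.15] phi 0.927 r 0.0787 op 0.129
[(0.113, np.int64(216), np.int64(76), 0.708), (-0.11, np.int64(290), np.int64(209), 0.789), (0.065, np.int64(329), np.int64(222), 0.787)]
```

View pics/s17c.png

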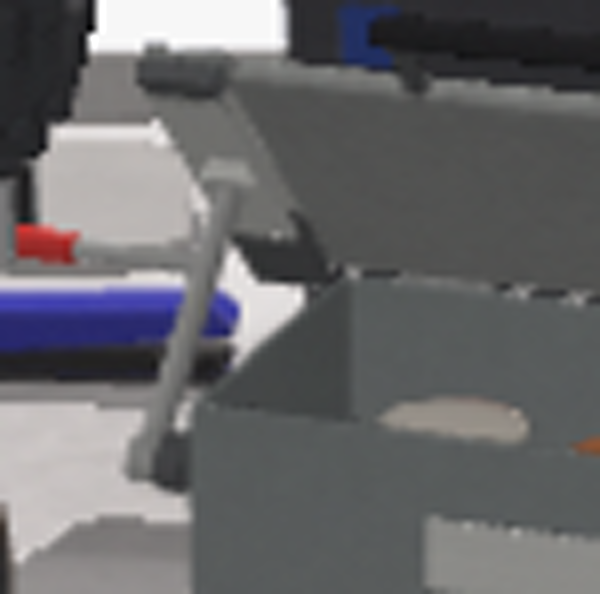

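>>> {"method": "play_rows", "body": {
  "steps": [
    {"claw": 0.8,"tx": 0,"ty": -0.01,"tz": -0.01,"ax": 0,"ay": 0,"az": 0},
    {"claw": 0.8,"tx": 0,"ty": -0.02,"tz": -0.03,"ax": 0,"ay": 0,"az": 0},
    {"claw": 0.8,"tx": 0,"ty": -0.03,"tz": -0.04,"ax": 0,"ay": 0,"az": 0},
    {"claw": 0.8,"tx": 0,"ty": -0.04,"tz": -0.05,"ax": 0,"ay": 0,"az": 0},
    {"claw": 0.8,"tx": 0,"ty": -0.05,"tz": -0.06,"ax": 0,"ay": 0,"az": 0},
    {"claw": 0.8,"tx": 0,"ty": -0.06,"tz": -0.07,"ax": 0,"ay": 0,"az": 0},
    {"claw": 0.8,"tx": 0,"ty": -0.07,"tz": -0.08,"ax": 0,"ay": 0,"az": 0},
    {"claw": 0.8,"tx": 0,"ty": -0.08,"tz": -0.09,"ax": 0,"ay": 0,"az": 0},
    {"claw": 0.8,"tx": 0,"ty": -0.09,"tz": -0.1,"ax": 0,"ay": 0,"az": 0},
    {"claw": 0.8,"tx": 0,"ty": -0.09,"tz": -0.11,"ax": 0,"ay": 0,"az": 0},
    {"claw": 0.8,"tx": 0,"ty": -0.1,"tz": -0.12,"ax": 0,"ay": 0,"az": 0},
    {"claw": 0.8,"tx": 0,"ty": -0.1,"tz": -0.13,"ax": 0,"ay": 0,"az": 0}
  ]
}}

```text
time: 30.12
eef_pos: [0.5434, 0.0732, 0.103]
tcp_rot: [0.462, -0.53, 0.535, -0.468]
contact_force: [8.6, 0.2, 1.9]
opening: 0.128
```

```bash
python3 - <<'E'
from h import *
report("top","pics/t18.png")
E
```

```text
t 30.12 tcp [-0.0141  0.1926  0.103 ] Fbox [8.5 1.3 1.9] M [ 0.18 -1.63  0.14] phi 0.954 r 0.0791 op 0.128
[(0.113, np.int64(271), np.int64(244), 0.841), (-0.11, np.int64(463), np.int64(461), 0.884), (0.065, np.int64(527), np.int64(523), 0.883)]
```

>>> {"method": "play_rows", "body": {
  "steps": [
    {"claw": 0.8,"tx": 0,"ty": -0.01,"tz": -0.01,"ax": 0,"ay": 0,"az": 0},
    {"claw": 0.8,"tx": 0,"ty": -0.02,"tz": -0.03,"ax": 0,"ay": 0,"az": 0},
    {"claw": 0.8,"tx": 0,"ty": -0.03,"tz": -0.04,"ax": 0,"ay": 0,"az": 0},
    {"claw": 0.8,"tx": 0,"ty": -0.04,"tz": -0.05,"ax": 0,"ay": 0,"az": 0},
    {"claw": 0.8,"tx": 0,"ty": -0.05,"tz": -0.06,"ax": 0,"ay": 0,"az": 0},
    {"claw": 0.8,"tx": 0,"ty": -0.06,"tz": -0.07,"ax": 0,"ay": 0,"az": 0},
    {"claw": 0.8,"tx": 0,"ty": -0.06,"tz": -0.08,"ax": 0,"ay": 0,"az": 0},
    {"claw": 0.8,"tx": 0,"ty": -0.07,"tz": -0.09,"ax": 0,"ay": 0,"az": 0},
    {"claw": 0.8,"tx": 0,"ty": -0.08,"tz": -0.1,"ax": 0,"ay": 0,"az": 0},
    {"claw": 0.8,"tx": 0,"ty": -0.08,"tz": -0.11,"ax": 0,"ay": 0,"az": 0},
    {"claw": 0.8,"tx": 0,"ty": -0.09,"tz": -0.12,"ax": 0,"ay": 0,"az": 0},
    {"claw": 0.8,"tx": 0,"ty": -0.09,"tz": -0.12,"ax": 0,"ay": 0,"az": 0}
  ]
}}

```text
time: 31.17
eef_pos: [0.5424, 0.0733, 0.1038]
tcp_rot: [0.462, -0.53, 0.535, -0.468]
contact_force: [9.1, 0.6, 1.0]
opening: 0.127
```

```bash
python3 - <<'E'
from h import *
report("top","pics/t19.png")
E
```

```text
t 31.17 tcp [-0.0151  0.1926  0.1038] Fbox [9.  1.8 1. ] M [ 0.18 -1.75  0.18] phi 0.97 r 0.0792 op 0.127
[(0.113, np.int64(278), np.int64(241), 0.839), (-0.11, np.int64(467), np.int64(464), 0.88), (0.065, np.int64(534), np.int64(523), 0.878)]
```

>>> {"method": "play_rows", "body": {
  "steps": [
    {"claw": 0.8,"tx": 0,"ty": -0.01,"tz": -0.01,"ax": 0,"ay": 0,"az": 0},
    {"claw": 0.8,"tx": 0,"ty": -0.02,"tz": -0.03,"ax": 0,"ay": 0,"az": 0},
    {"claw": 0.8,"tx": 0,"ty": -0.03,"tz": -0.04,"ax": 0,"ay": 0,"az": 0},
    {"claw": 0.8,"tx": 0,"ty": -0.04,"tz": -0.05,"ax": 0,"ay": 0,"az": 0},
    {"claw": 0.8,"tx": 0,"ty": -0.05,"tz": -0.06,"ax": 0,"ay": 0,"az": 0},
    {"claw": 0.8,"tx": 0,"ty": -0.06,"tz": -0.08,"ax": 0,"ay": 0,"az": 0},
    {"claw": 0.8,"tx": 0,"ty": -0.06,"tz": -0.09,"ax": 0,"ay": 0,"az": 0},
    {"claw": 0.8,"tx": 0,"ty": -0.07,"tz": -0.1,"ax": 0,"ay": 0,"az": 0},
    {"claw": 0.8,"tx": 0,"ty": -0.08,"tz": -0.11,"ax": 0,"ay": 0,"az": 0},
    {"claw": 0.8,"tx": 0,"ty": -0.08,"tz": -0.12,"ax": 0,"ay": 0,"az": 0},
    {"claw": 0.8,"tx": 0,"ty": -0.09,"tz": -0.13,"ax": 0,"ay": 0,"az": 0},
    {"claw": 0.8,"tx": 0,"ty": -0.09,"tz": -0.13,"ax": 0,"ay": 0,"az": 0}
  ]
}}

```text
time: 32.22
eef_pos: [0.5412, 0.0735, 0.1047]
tcp_rot: [0.462, -0.53, 0.535, -0.469]
contact_force: [8.8, 1.2, 1.7]
opening: 0.122
```

```bash
python3 - <<'E'
from h import *
report("top","pics/t20.png"); report("side","pics/s20.png")
im=cv2.imread("pics/s20.png"); c=cv2.resize(im[190:280,275:350],None,fx=8,fy=6.6,interpolation=cv2.INTER_CUBIC)
cv2.imwrite("pics/s20c.png",c)
E
```

```text
t 32.22 tcp [-0.0162  0.1926  0.1047] Fbox [8.6 2.3 1.7] M [ 0.18 -1.9   0.13] phi 0.989 r 0.0793 op 0.122
[(0.113, np.int64(276), np.int64(251), 0.824), (-0.11, np.int64(481), np.int64(480), 0.865), (0.065, np.int64(534), np.int64(532), 0.866)]
t 32.27 tcp [-0.0163  0.1926  0.1048] Fbox [8.8 2.7 1.8] M [ 0.18 -1.89  0.14] phi 0.99 r 0.0793 op 0.129
[(0.113, np.int64(209), np.int64(67), 0.675), (-0.11, np.int64(287), np.int64(204), 0.766), (0.065, np.int64(310), np.int64(197), 0.764)]
```

View pics/s20c.png

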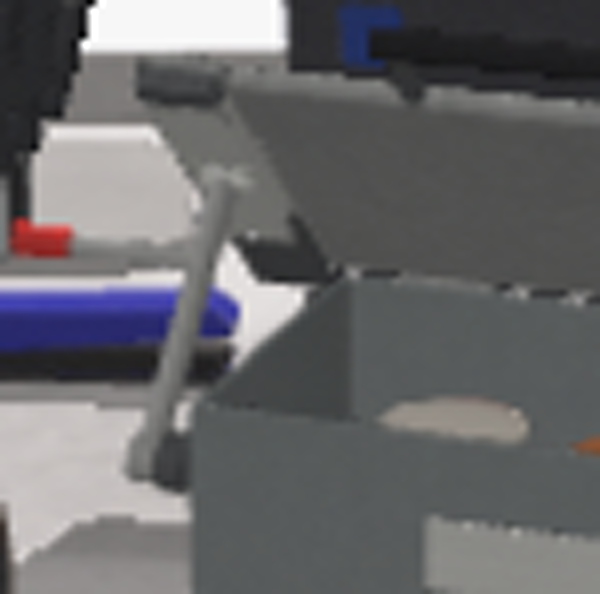

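>>> {"method": "play_rows", "body": {
  "steps": [
    {"claw": 0.8,"tx": 0,"ty": -0.01,"tz": -0.02,"ax": 0,"ay": 0,"az": 0},
    {"claw": 0.8,"tx": 0,"ty": -0.02,"tz": -0.04,"ax": 0,"ay": 0,"az": 0},
    {"claw": 0.8,"tx": 0,"ty": -0.03,"tz": -0.05,"ax": 0,"ay": 0,"az": 0},
    {"claw": 0.8,"tx": 0,"ty": -0.04,"tz": -0.06,"ax": 0,"ay": 0,"az": 0},
    {"claw": 0.8,"tx": 0,"ty": -0.05,"tz": -0.08,"ax": 0,"ay": 0,"az": 0},
    {"claw": 0.8,"tx": 0,"ty": -0.06,"tz": -0.1,"ax": 0,"ay": 0,"az": 0},
    {"claw": 0.8,"tx": 0,"ty": -0.07,"tz": -0.11,"ax": 0,"ay": 0,"az": 0},
    {"claw": 0.8,"tx": 0,"ty": -0.08,"tz": -0.12,"ax": 0,"ay": 0,"az": 0},
    {"claw": 0.8,"tx": 0,"ty": -0.08,"tz": -0.13,"ax": 0,"ay": 0,"az": 0},
    {"claw": 0.8,"tx": 0,"ty": -0.09,"tz": -0.14,"ax": 0,"ay": 0,"az": 0},
    {"claw": 0.8,"tx": 0,"ty": -0.1,"tz": -0.15,"ax": 0,"ay": 0,"az": 0},
    {"claw": 0.8,"tx": 0,"ty": -0.1,"tz": -0.15,"ax": 0,"ay": 0,"az": 0}
  ]
}}

```text
time: 33.32
eef_pos: [0.5396, 0.0737, 0.1063]
tcp_rot: [0.462, -0.53, 0.535, -0.468]
contact_force: [7.4, 1.9, 4.5]
opening: 0.126
```

```bash
python3 - <<'E'
from h import *
report("top","pics/t21.png")
E
```

```text
t 33.32 tcp [-0.0179  0.1926  0.1063] Fbox [7.  2.8 4.5] M [ 0.11 -1.52  0.13] phi 1.017 r 0.0797 op 0.126
[(0.113, np.int64(276), np.int64(262), 0.797), (-0.11, np.int64(508), np.int64(503), 0.838), (0.065, np.int64(565), np.int64(557), 0.838)]
```

>>> {"method": "play_rows", "body": {
  "steps": [
    {"claw": 0.8,"tx": 0,"ty": -0.01,"tz": -0.02,"ax": 0,"ay": 0,"az": 0},
    {"claw": 0.8,"tx": 0,"ty": -0.02,"tz": -0.04,"ax": 0,"ay": 0,"az": 0},
    {"claw": 0.8,"tx": 0,"ty": -0.03,"tz": -0.06,"ax": 0,"ay": 0,"az": 0},
    {"claw": 0.8,"tx": 0,"ty": -0.04,"tz": -0.07,"ax": 0,"ay": 0,"az": 0},
    {"claw": 0.8,"tx": 0,"ty": -0.04,"tz": -0.07,"ax": 0,"ay": 0,"az": 0},
    {"claw": 0.8,"tx": 0,"ty": -0.04,"tz": -0.07,"ax": 0,"ay": 0,"az": 0},
    {"claw": 0.8,"tx": 0,"ty": -0.04,"tz": -0.07,"ax": 0,"ay": 0,"az": 0},
    {"claw": 0.8,"tx": 0,"ty": -0.04,"tz": -0.07,"ax": 0,"ay": 0,"az": 0},
    {"claw": 0.8,"tx": 0,"ty": -0.04,"tz": -0.07,"ax": 0,"ay": 0,"az": 0},
    {"claw": 0.8,"tx": 0,"ty": -0.04,"tz": -0.07,"ax": 0,"ay": 0,"az": 0},
    {"claw": 0.8,"tx": 0,"ty": -0.04,"tz": -0.07,"ax": 0,"ay": 0,"az": 0},
    {"claw": 0.8,"tx": 0,"ty": -0.04,"tz": -0.07,"ax": 0,"ay": 0,"az": 0}
  ]
}}

```text
time: 34.37
eef_pos: [0.5391, 0.0738, 0.1067]
tcp_rot: [0.462, -0.53, 0.535, -0.468]
contact_force: [8.5, 0.6, 2.9]
opening: 0.13
```

```bash
python3 - <<'E'
from h import *
report("top","pics/t22.png")
E
```

```text
t 34.37 tcp [-0.0184  0.1926  0.1067] Fbox [8.3 1.7 2.9] M [ 0.13 -1.62  0.07] phi 1.026 r 0.0797 op 0.13
[(0.113, np.int64(293), np.int64(278), 0.763), (-0.11, np.int64(516), np.int64(515), 0.807), (0.065, np.int64(582), np.int64(580), 0.807)]
```

>>> {"method": "play_rows", "body": {
  "steps": [
    {"claw": 0.8,"tx": 0,"ty": 0,"tz": 0,"ax": 0,"ay": 0,"az": 0},
    {"claw": 0.8,"tx": 0,"ty": 0,"tz": 0,"ax": 0,"ay": 0,"az": 0},
    {"claw": 0.8,"tx": 0,"ty": 0,"tz": 0,"ax": 0,"ay": 0,"az": 0},
    {"claw": 0.8,"tx": 0,"ty": 0,"tz": 0,"ax": 0,"ay": 0,"az": 0},
    {"claw": 0.8,"tx": 0,"ty": 0,"tz": 0,"ax": 0,"ay": 0,"az": 0},
    {"claw": 0.8,"tx": 0,"ty": 0,"tz": 0,"ax": 0,"ay": 0,"az": 0},
    {"claw": 0.8,"tx": 0,"ty": 0,"tz": 0,"ax": 0,"ay": 0,"az": 0},
    {"claw": 0.8,"tx": 0,"ty": 0,"tz": 0,"ax": 0,"ay": 0,"az": 0},
    {"claw": 0.8,"tx": 0,"ty": 0,"tz": 0,"ax": 0,"ay": 0,"az": 0},
    {"claw": 0.8,"tx": 0,"ty": 0,"tz": 0,"ax": 0,"ay": 0,"az": 0},
    {"claw": 0.8,"tx": 0,"ty": 0,"tz": 0,"ax": 0,"ay": 0,"az": 0},
    {"claw": 0.8,"tx": 0,"ty": 0,"tz": 0,"ax": 0,"ay": 0,"az": 0}
  ]
}}

```text
time: 35.42
eef_pos: [0.5391, 0.0738, 0.1067]
tcp_rot: [0.462, -0.53, 0.535, -0.468]
contact_force: [7.5, 1.0, 3.7]
opening: 0.131
```

```bash
python3 - <<'E'
from h import *
report("top","pics/t23.png")
E
```

```text
t 35.42 tcp [-0.0184  0.1926  0.1067] Fbox [7.3 2.  3.7] M [ 0.17 -1.65  0.08] phi 1.025 r 0.0798 op 0.131
[(0.113, np.int64(293), np.int64(291), 0.732), (-0.11, np.int64(550), np.int64(542), 0.772), (0.065, np.int64(615), np.int64(612), 0.773)]
```

>>> {"method": "play_rows", "body": {
  "steps": [
    {"claw": 0.8,"tx": 0,"ty": 0,"tz": 0,"ax": 0,"ay": 0,"az": 0},
    {"claw": 0.8,"tx": 0,"ty": 0,"tz": 0,"ax": 0,"ay": 0,"az": 0},
    {"claw": 0.8,"tx": 0,"ty": 0,"tz": 0,"ax": 0,"ay": 0,"az": 0},
    {"claw": 0.8,"tx": 0,"ty": 0,"tz": 0,"ax": 0,"ay": 0,"az": 0},
    {"claw": 0.8,"tx": 0,"ty": 0,"tz": 0,"ax": 0,"ay": 0,"az": 0},
    {"claw": 0.8,"tx": 0,"ty": 0,"tz": 0,"ax": 0,"ay": 0,"az": 0},
    {"claw": 0.8,"tx": 0,"ty": 0,"tz": 0,"ax": 0,"ay": 0,"az": 0},
    {"claw": 0.8,"tx": 0,"ty": 0,"tz": 0,"ax": 0,"ay": 0,"az": 0},
    {"claw": 0.8,"tx": 0,"ty": 0,"tz": 0,"ax": 0,"ay": 0,"az": 0},
    {"claw": 0.8,"tx": 0,"ty": 0,"tz": 0,"ax": 0,"ay": 0,"az": 0},
    {"claw": 0.8,"tx": 0,"ty": 0,"tz": 0,"ax": 0,"ay": 0,"az": 0},
    {"claw": 0.8,"tx": 0,"ty": 0,"tz": 0,"ax": 0,"ay": 0,"az": 0}
  ]
}}

```text
time: 36.47
eef_pos: [0.5391, 0.0738, 0.1067]
tcp_rot: [0.462, -0.53, 0.535, -0.468]
contact_force: [8.8, 1.6, 3.8]
opening: 0.131
```

```bash
python3 - <<'E'
from h import *
report("top","pics/t24.png"); report("side","pics/s24.png")
im=cv2.imread("pics/s24.png"); c=cv2.resize(im[190:280,275:350],None,fx=8,fy=6.6,interpolation=cv2.INTER_CUBIC)
cv2.imwrite("pics/s24c.png",c)
E
```

```text
t 36.47 tcp [-0.0184  0.1926  0.1067] Fbox [8.5 2.7 3.8] M [ 0.18 -1.56  0.15] phi 1.026 r 0.0798 op 0.131
[(0.113, np.int64(301), np.int64(292), 0.709), (-0.11, np.int64(560), np.int64(557), 0.749), (0.065, np.int64(628), np.int64(625), 0.75)]
t 36.52 tcp [-0.0185  0.1926  0.1067] Fbox [7.1 2.2 4.3] M [ 0.22 -1.59  0.1 ] phi 1.026 r 0.0797 op 0.129
[(0.113, np.int64(177), np.int64(48), 0.567), (-0.11, np.int64(223), np.int64(164), 0.65), (0.065, np.int64(239), np.int64(152), 0.646)]
```

View pics/s24c.png

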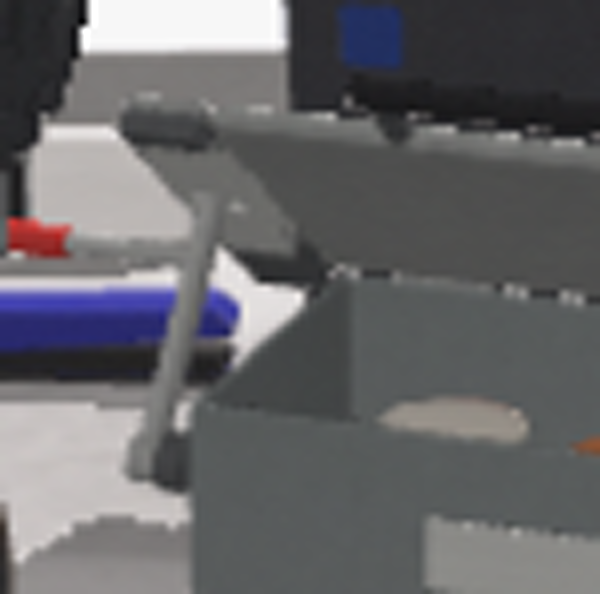

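>>> {"method": "play_rows", "body": {
  "steps": [
    {"claw": 0.8,"tx": 0,"ty": 0,"tz": 0,"ax": 0,"ay": 0,"az": 0},
    {"claw": 0.8,"tx": 0,"ty": 0,"tz": 0,"ax": 0,"ay": 0,"az": 0},
    {"claw": 0.8,"tx": 0,"ty": 0,"tz": 0,"ax": 0,"ay": 0,"az": 0},
    {"claw": 0.8,"tx": 0,"ty": 0,"tz": 0,"ax": 0,"ay": 0,"az": 0},
    {"claw": 0.8,"tx": 0,"ty": 0,"tz": 0,"ax": 0,"ay": 0,"az": 0},
    {"claw": 0.8,"tx": 0,"ty": 0,"tz": 0,"ax": 0,"ay": 0,"az": 0},
    {"claw": 0.8,"tx": 0,"ty": 0,"tz": 0,"ax": 0,"ay": 0,"az": 0},
    {"claw": 0.8,"tx": 0,"ty": 0,"tz": 0,"ax": 0,"ay": 0,"az": 0}
  ]
}}

```text
time: 37.23
eef_pos: [0.5391, 0.0738, 0.1067]
tcp_rot: [0.462, -0.53, 0.535, -0.468]
contact_force: [8.3, -0.1, 3.8]
opening: 0.128
```

```bash
python3 - <<'E'
from h import *
report("top","pics/t25.png")
E
```

```text
t 37.23 tcp [-0.0184  0.1926  0.1067] Fbox [8.2 1.  3.8] M [ 0.18 -1.56  0.11] phi 1.026 r 0.0797 op 0.128
[(0.113, np.int64(300), np.int64(296), 0.71), (-0.11, np.int64(559), np.int64(553), 0.75), (0.065, np.int64(630), np.int64(628), 0.75)]
```

>>> {"method": "play_rows", "body": {
  "steps": [
    {"claw": 1.6,"tx": 0,"ty": 0,"tz": 0,"ax": 0,"ay": 0,"az": 0},
    {"claw": 2.5,"tx": 0,"ty": 0,"tz": 0,"ax": 0,"ay": 0,"az": 0},
    {"claw": 4,"tx": 0,"ty": 0,"tz": 0,"ax": 0,"ay": 0,"az": 0},
    {"claw": 4,"tx": 0,"ty": 0,"tz": 0,"ax": 0,"ay": 0,"az": 0},
    {"claw": 4,"tx": 0,"ty": 0,"tz": 0,"ax": 0,"ay": 0,"az": 0},
    {"claw": 4,"tx": 0,"ty": 0,"tz": 0,"ax": 0,"ay": 0,"az": 0}
  ]
}}

```text
time: 37.78
eef_pos: [0.5334, 0.0735, 0.1022]
tcp_rot: [-0.466, 0.533, -0.532, 0.464]
contact_force: [-0.5, -0.5, -0.6]
opening: 0.465
```

```bash
python3 - <<'E'
from h import *
report("top","pics/t26.png")
im,d=cams.read_camera("wrist"); cv2.imwrite("pics/w26.png",im)
E
```

```text
t 37.78 tcp [-0.024   0.1916  0.1022] Fbox [-0.4 -0.5 -0.6] M [0.04 0.01 0.03] phi 1.055 r 0.0732 op 0.465
[(0.113, np.int64(295), np.int64(291), 0.708), (-0.11, np.int64(565), np.int64(562), 0.749), (0.065, np.int64(627), np.int64(621), 0.75)]
```

View pics/w26.png

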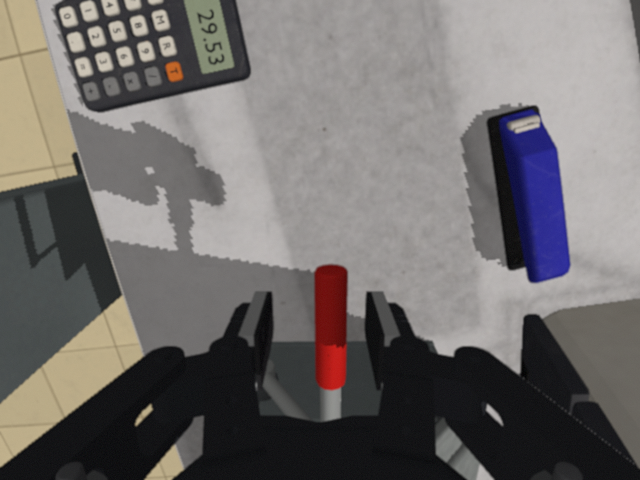

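>>> {"method": "play_rows", "body": {
  "steps": [
    {"claw": 4,"tx": 0,"ty": -0.7,"tz": 0.3,"ax": 0,"ay": 0,"az": 0},
    {"claw": 4,"tx": 0,"ty": -2,"tz": 0.3,"ax": 0,"ay": 0,"az": 0},
    {"claw": 4,"tx": 0,"ty": -4,"tz": 0.3,"ax": 0,"ay": 0,"az": 0},
    {"claw": 4,"tx": 0,"ty": -7,"tz": 0.3,"ax": 0,"ay": 0,"az": 0},
    {"claw": 4,"tx": 0,"ty": -10,"tz": 0.3,"ax": 0,"ay": 0,"az": 0},
    {"claw": 4,"tx": -1,"ty": -13,"tz": 0.3,"ax": 0,"ay": 0,"az": 0},
    {"claw": 4,"tx": -3,"ty": -16,"tz": 0.3,"ax": 0,"ay": 0,"az": 0},
    {"claw": 4,"tx": -5,"ty": -18,"tz": 0.3,"ax": 0,"ay": 0,"az": 0},
    {"claw": 4,"tx": -7,"ty": -19,"tz": 0.3,"ax": 0,"ay": 0,"az": 0},
    {"claw": 4,"tx": -7,"ty": -19,"tz": 0.3,"ax": 0,"ay": 0,"az": 0},
    {"claw": 4,"tx": -7,"ty": -19,"tz": 0.3,"ax": 0,"ay": 0,"az": 0}
  ]
}}

```text
time: 38.8
eef_pos: [0.5472, 0.1429, 0.2942]
tcp_rot: [0.465, -0.532, 0.533, -0.466]
contact_force: [-1.0, -0.7, -0.6]
opening: 0.465
```

```bash
python3 - <<'E'
from h import *
report("top","pics/t27.png"); report("side","pics/s27.png")
im=cv2.imread("pics/s27.png"); c=cv2.resize(im[160:310,220:420],None,fx=4,fy=4,interpolation=cv2.INTER_CUBIC)
cv2.imwrite("pics/s27c.png",c)
s=ctrl.get_state(); im,d=cams.read_camera("wrist"); cv2.imwrite("pics/w27.png",im)
B=w2b(cloud("wrist",im,d,(s["eef_pos"],s["tcp_rot"])).reshape(-1,3)).reshape(480,640,3)
hsv=cv2.cvtColor(im,cv2.COLOR_BGR2HSV); red=((hsv[...,0]<8)|(hsv[...,0]>172))&(hsv[...,1]>150)&(hsv[...,2]>70)&(d>0)&(abs(B[...,0])<.08)&(B[...,1]>.15)&(B[...,1]<.24)&(B[...,2]>.08)
P=B[red]; m=np.median(P,0); print("handle",len(P),m,np.cos(1),"phi from x,z",np.arccos((m[0]+.06)/.074),np.arcsin(min(1,(m[2]-.0065-.055)/.074)))
E
```

```text
t 38.8 tcp [-0.0194  0.2622  0.2942] Fbox [-0.9 -0.8 -0.6] M [ 0.01 -0.02 -0.02] phi 1.413 r 0.2589 op 0.465
[(0.113, np.int64(305), np.int64(303), 0.708), (-0.11, np.int64(567), np.int64(565), 0.748), (0.065, np.int64(636), np.int64(628), 0.749)]
t 38.85 tcp [-0.0198  0.2615  0.2928] Fbox [ 0.4 -0.4 -0.6] M [ 0.02 -0.   -0.02] phi 1.414 r 0.2574 op 0.468
[(0.113, np.int64(180), np.int64(55), 0.555), (-0.11, np.int64(212), np.int64(159), 0.648), (0.065, np.int64(247), np.int64(164), 0.645)]
handle 620 [-0.01972607  0.19302937  0.12169875] 0.5403023058681398 phi from x,z 0.9953106815633856 0.9501393709644039
```

View pics/s27c.png

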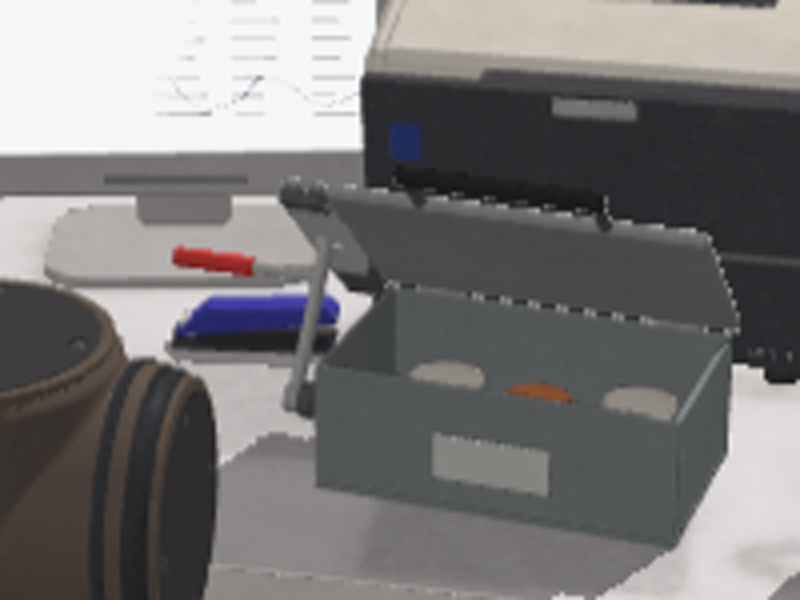

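View pics/t27.png

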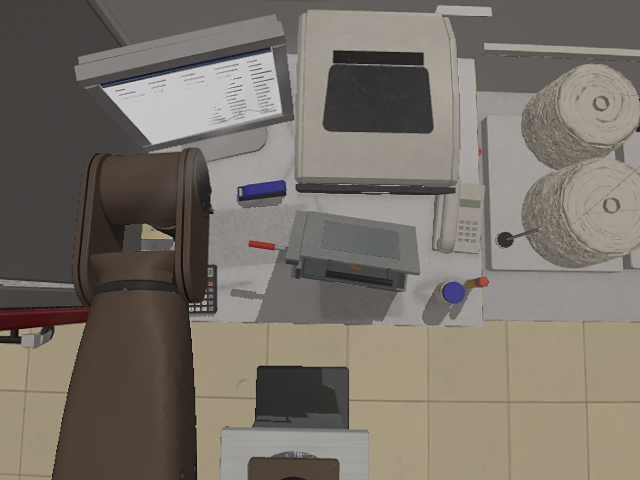

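```bash
python3 - <<'E'
from h import *
report("top"); print(ctrl.sign_off())
E
```

```text
t 38.95 tcp [-0.0201  0.2608  0.2916] Fbox [-0.2 -0.  -0.1] M [-0.02  0.02 -0.03] phi 1.414 r 0.2562 op 0.467
[(0.113, np.int64(297), np.int64(291), 0.709), (-0.11, np.int64(561), np.int64(558), 0.748), (0.065, np.int64(636), np.int64(634), 0.75)]
the job is handed in; nothing more can be done
None
```

The lid is resting on the prop rod with the tip in the holding hole, and I handed the job in at about 39 s with the gripper clear of everything.

**What I did:**
- I lifted the lid by its pull to about 1.10 rad, let go, and swung the rod up by its red handle. The lid then sank onto the tip at about x = -60 mm.
- I swept the tip forwards at roughly 2 mm/s, with a tool force of about 10 N, until the lid began dropping into the hole.
- I then held the rod still while the lid sank, opened the gripper and moved away.

**Last checks:**
- **Lid angle:** about 0.75 rad in the top view. It was steady for 2.4 s, both before and after I let go.
- **Rod angle:** about 0.97 rad, seen from the handle. For that angle a fully seated tip should hold the lid at 0.748 rad, and a tip on the flat bar would hold it at 0.86 rad.
- **Contact:** the measured tool force is zero.
- **Other things:** I moved nothing else, and no change shows in the final top view. The arm hid the left-edge things in it: note block, tape roll, tally counter and part of the calculator.

**What disagreed:**
- **Sliding pull:** while I lifted, the pull slid a few mm in the pads and the force reached about 23 N. I gripped harder and corrected the path.
- **Rod angle from the gripper:** during the sweep it read about 0.05 rad high, because the handle had shifted slightly in the pads. I went by the lid angle and the final handle view.
- **Flange and side-view lid angles:** the lid angle read about 0.04 rad low on the flange strip and 0.1 to 0.2 rad low in the side view. I put this down to the surface each one sees and did not rely on either.

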